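# Draw out the show slide, set the titanium thimble on it and light the riser

## Robot

A 6-joint arm with a two-finger parallel gripper is mounted at the origin on the work surface. World frame = base frame: x ahead of the robot, y to its left, z up, the work surface at z = 0. Lengths are in m, angles in rad, forces in N, time in s.
With the tool pointing down it reaches from about 0.225 to 0.875 m from the base axis. Payload 3.4 kg.
Tool frame: the origin (TCP) lies midway between the tips of the shut fingers; the grasp point (between the pads) lies 19 mm behind it; x points along the fingers, z is the direction in which the jaws open and shut, and the axes are right-handed (so a half turn about x gives the same grasp; the last joint's range is limited). The gripper opens to 85 mm and grips with 20 to 120 N. Pads are 22 mm wide; open, the fingers measure 114 mm over their backs; the gripper's body (76 mm by 85 mm) begins 54 mm behind the grasp point. The pads swing forward as they close: fully open they stand 13 mm farther back than shut.
Start: joints at [1.052, 0.276, 1.505, -0, 1.361, -0.121], TCP at [0.223, 0.53, 0.21] pointing down, gripper open.
Joint ranges: [-2.89, 2.89], [-0.75, 2.08], [0.22, 2.7], [-1.18, 4.32], [0.11, 2.71], [-2.7, 2.7]. Speed limits (rad/s): [2.57, 2.57, 3.14, 3.14, 3.14, 3.14].

## Interface

Orientations are given as a unit quaternion [w, x, y, z].
In Python, from rig import manip, eyes gives the robot as it stands. The module is installed in compiled form; this text tells all that it offers.
- The arm moves only by the shell command python3 -m crank 'ROWS' [FORCE]. ROWS is JSON, a list of rows, each a list of 7 numbers: the shift along the tool's x, y, z in cm, then the turn, a rotation vector about the tool's x, y, z in degrees, then the finger opening in cm, from 0 to 8.54. A call has 1 to 5 rows; each row is the pose to reach, as a shift and turn from the pose commanded when the call began, along the tool's axes at that moment; what a row does not reach only later rows make up. A row lasts 1/8 s, in which the tool goes at most 62.5 mm and 10.7 degrees, less where a joint would pass 70% of its speed; a pose out of reach is approached as far as the arm can. A call with a gripper value outside its range is refused whole. The fingers move at their own pace and stop on an object; FORCE is the grip in N (left out, the last holds). Time passes only in rows, so rows that repeat a pose let the fingers close. It gives the time, the measured TCP pose, the force and the opening at its end, in the units of the state.
- manip.get_state(): the state, without advancing time (a new reading comes with each control period).
- eyes.get_image(name): name is "side" or "top"; returns a dict with "color" (384x512x3 uint8, blue, green, red), "z_map" (384x512 float32, m along the optical axis (not along the pixel's ray), 0 where there is no reading), "vertical_fov" (degrees; the focal length in pixels is half the picture's height over the tangent of half this angle, whatever the lens; pixels are square), "cx", "cy" (the principal point, pixels), "eye" and "attitude" of the camera in the world. Camera axes: x right, y up, looking along -z (the intrinsics and any distortion apply to the point x, -y, -z); pixel columns grow to the right and rows downward; lengths in m; the calibration is good to about 2 mm. A picture is of the moment at which its call begins.
- manip.sign_off(): hands the job in, once; it reports no verdict.
The state is a dict: "clock": time; "qpos": joint angles; "qd": joint speeds; "effort": joint torques, N m; "position": TCP position; "ee_rot": TCP orientation; "contact_force": force on the tool from outside, world axes, zero at the start; "moment": the same for the moment, N m; "width": finger opening in m.
Only numpy, scipy, OpenCV 4.12 (cv2) and the standard library are available. Lean on these libraries where they do the work, as an engineer would, in place of code of your own. Each camera call takes 0.05 s, during which the arm holds its last target.

## Task

Put the titanium thimble on show: with a fingertip laid on top of the frosted glass slide, draw it out from under the acrylic riser's roof towards you until it is fully home against the front stop, pressing no harder than it takes because the glass is fragile. Then stand the titanium thimble upright on the glass in front of the roof and let go of it, and finally push the riser's chrome button all the way down once and leave it. Leave the other things on the table where they are and the slide fully home.

Things in the scene. Friction and masses are not known exactly. Their poses are not given: they have to be found in the camera images.
- slide (a joint): how far the frosted glass slide (190 by 62 by 6 mm) is drawn out, in m: 0 pushed right in (it starts at 0 to 0.03), 0.085 fully home against the front stop. Its front edge lies at x = -53 mm of the riser less this value. It stays where it is left. Drawing it takes a pull of about 2.5 N: a fingertip pressing with 8 to 14 N carries it, a lighter one slips
- riser: the riser: white plinth 300 (x, away from its front) by 220 by 20 mm, origin under its centre. Acrylic roof over x +35 to +150 mm, top 62 mm above the origin. The slide lies along x at y = 0 and is drawn towards -x, in a guide with rails flush with the glass (no edge to grip) and a stop lip across its front end (x -147 to -139 mm) 5.5 mm above the glass. The glass cracks above 25 N
- guide_front (a point): middle of the guide's front end, at the foot of the stop lip, on the plinth, 20 mm above the table (turned as the riser). The guide slopes: the glass is 30.5 mm above the table here and rises away from the front by 0 to 0.07 rad, a different slope each time that no reading gives, so its height must be felt for; drawn out, a fingertip sinks up to 6 mm. The guide does not give under the hand
- light_top (a point): centre of the top of the chrome push button, 24 mm across, upright on the plinth to the right of the guide (70 mm in front of and 83 mm to the right of the riser's origin), its top about 42 mm above the table
- light (a joint): travel of the chrome button in m: 0 is up, 0.006 is all the way down; it springs back. All the way down takes 4 N
- ti_thimble_mid (a point): centre of the titanium thimble, half-way up (12.5 mm above its foot); plain grey metal, straight sides and a flat top, 25 mm high, 18 to 19 mm across its sides, with a 3 mm high rim of 21 mm at its foot. It stands on the table to the left or right of the riser; z axis up
- ti_thimble: the same titanium thimble, origin at the centre of its foot
- glass_thimble: bystander: domed mint green glass thimble 34 mm high, 30 mm across its foot, origin at its foot; on the table on the other side of the riser from the titanium one
- china_thimble: bystander: domed white china thimble 27 mm high, 26 mm across, on the plinth to the left of the guide; origin at its foot
- brass_thimble: bystander: domed brass thimble 25 mm high, 24 mm across, on the riser's roof; origin at its foot
- bead_jar: bystander: ceramic bead jar with knobbed lid, 72 mm across, 84 mm high; origin at its foot
- gauge_bar: bystander: stainless steel sewing gauge bar 155 x 22 x 5 mm lying flat on the table to the left of the riser; origin under its centre
- spool: bystander: thread spool 32 mm across, 38 mm high; origin at its foot
- loupe: bystander: black loupe 40 mm across, 22 mm high; origin at its foot

How it is judged:
By the outcome, as a careful person would: the job done as asked, in the order asked, and still so for the second after the job is handed in, with the robot touching nothing.
It also fails if it takes over 64 s, if anything falls off the work surface, if the arm or the gripper's body presses on something with over 40 N, if the wrist force passes 120 N, or if a joint passes its speed limit or range.

## Working session

There is one attempt and no reset: what is moved stays moved. The work goes in short steps, Python scripts to look and compute and a shell command to move; the robot and the scene stay as the last step left them, time stands still between calls to the robot, and variables do not carry over. Pictures are saved under pics/ and viewed, and the job is handed in when it is done.

```bash
mkdir -p pics; ls; python3 - <<'E'
from rig import manip, eyes
import cv2,numpy as np
print(manip.get_state())
for n in("side","top"):
    d=eyes.get_image(n); cv2.imwrite(f"pics/{n}0.png",d["color"])
    print(n,{k:v for k,v in d.items() if k not in("color","z_map")}, (d["z_map"]>0).mean())
    np.savez(f"{n}0.npz",**d)
E
```

```text
pics
{'clock': 0.0, 'qpos': array([ 1.05198644e+00,  2.76589723e-01,  1.50612392e+00,  5.87833817e-06,
        1.36066864e+00, -1.21034350e-01]), 'qd': array([ 6.29376826e-04, -5.97633077e-04,  1.90357987e-03,  3.83295907e-04,
       -8.72347388e-05, -8.83800637e-04]), 'effort': array([ 6.44451138e-04, -4.16772366e+01, -2.45803052e+01,  3.46628449e-04,
        1.10634678e-02, -2.17055242e-05]), 'position': array([0.22248274, 0.52961587, 0.2089464 ]), 'ee_rot': array([ 0.58836672, -0.39163556,  0.58949937,  0.39107119]), 'contact_force': array([-0.4443385 ,  0.16780666,  0.43510837]), 'moment': array([-0.03094535, -0.07674735,  0.01471123]), 'width': 0.0855761870009503}
side {'vertical_fov': 42.36002661835907, 'cx': 259.73377872235966, 'cy': 189.4673355522253, 'eye': array([ 0.13519032, -0.69221875,  1.02653394]), 'attitude': array([ 0.89906967,  0.33896009, -0.10442896, -0.25666004])} 0.9960886637369791
top {'vertical_fov': 56.83550145755124, 'cx': 252.18270661182592, 'cy': 200.58256193777052, 'eye': array([0.51679773, 0.03414898, 0.98454292]), 'attitude': array([-0.69933404, -0.03436588,  0.02731376,  0.71344575])} 0.9957427978515625
```

View pics/side0.png

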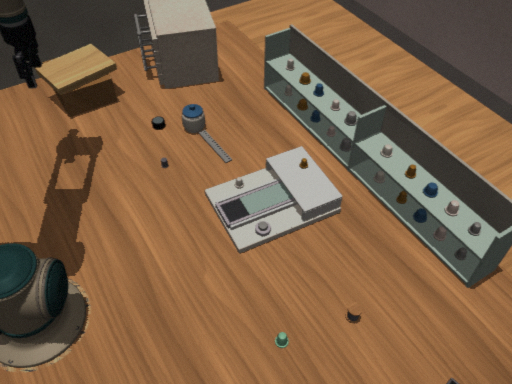

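View pics/top0.png

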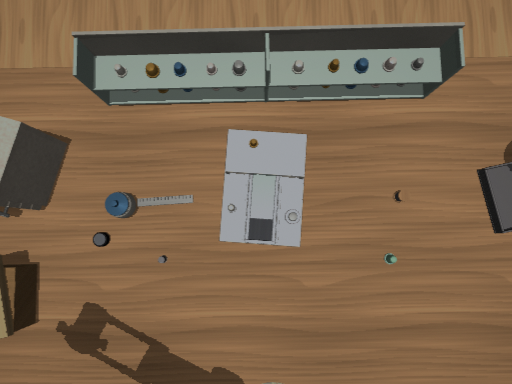

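The side view shows the titanium thimble at about (165,162), the riser at about (272,195) and the button at (263,228). In the top view they are at (163,259), (263,188) and (293,216). The green glass thimble is at (391,259) in the top view, on the riser's other side. Next I measure them.

```bash
cat > h.py <<'E'
import numpy as np, cv2
from scipy.spatial.transform import Rotation as R
def load(n): return dict(np.load(n))
def grab(name,save):
    from rig import eyes
    d=eyes.get_image(name); cv2.imwrite("pics/%s.png"%save,d["color"]); np.savez(save+".npz",**d); return d
def rot(q): q=np.asarray(q,float); return R.from_quat(np.r_[q[1:],q[0]])
def f(d): return d["color"].shape[0]/2/np.tan(np.radians(float(d["vertical_fov"]))/2)
def ray(d,u,v):
    c=np.stack([(np.asarray(u,float)-d["cx"])/f(d),-(np.asarray(v,float)-d["cy"])/f(d),-np.ones(np.shape(u))],-1)
    return rot(d["attitude"]).apply(c)
def onz(d,u,v,z):
    r=ray(d,u,v); s=(z-d["eye"][2])/r[...,2]; return d["eye"]+r*s[...,None]
def cloud(d):
    h,w=d["z_map"].shape; v,u=np.mgrid[:h,:w]
    r=ray(d,u.ravel(),v.ravel()).reshape(h,w,3); return d["eye"]+r*d["z_map"][...,None]
def proj(d,p):
    c=rot(d["attitude"]).inv().apply(np.atleast_2d(p)-d["eye"]); return np.stack([d["cx"]-f(d)*c[:,0]/c[:,2],d["cy"]+f(d)*c[:,1]/c[:,2]],-1)
def tri(a,pa,b,pb):
    r1=ray(a,*pa);r2=ray(b,*pb);r1/=np.linalg.norm(r1);r2/=np.linalg.norm(r2)
    A=np.stack([r1,-r2],1);s=np.linalg.lstsq(A,b["eye"]-a["eye"],rcond=None)[0]
    p=a["eye"]+s[0]*r1;q=b["eye"]+s[1]*r2;return (p+q)/2,np.linalg.norm(p-q)
E
python3 - <<'E'
from h import *
S=load("side0.npz");T=load("top0.npz")
for n,d in(("s",S),("t",T)):
    P=cloud(d); z=P[...,2]
    print(n,"table z",np.median(z[(abs(P[...,0]-.35)<.03)&(abs(P[...,1])<.05)]))
for n,d,(u,v),(w,k) in(("s",S,(165,162),8,) and ("s",S,(165,162),(60,60)),("t",T,(163,259),(40,40)),("s",S,(272,200),(160,120)),("t",T,(263,190),(110,140))):
    c=d["color"][v-k//2:v+k//2,u-w//2:u+w//2]
    s=min(800//w,600//k); print(n,u-w//2,v-k//2,s)
    cv2.imwrite(f"pics/c_{n}{u}.png",cv2.resize(c,None,fx=s,fy=s,interpolation=cv2.INTER_CUBIC))
P=cloud(T);zz=P[...,2]
print(np.round(zz[120:252:6,215:315:6]*1000).astype(int))
E
```

```text
s table z 0.00025857024739783796
t table z -0.0010325532523131065
s 135 132 10
t 143 239 15
s 192 140 5
t 208 120 4
[[  1   2  -2  -2  -1  -3   0  -1  -3   0  -2  -1   1  -2  -2  -2   0]
 [  0  -1   0  -4   0  -1  -3   1  -4  -2  -1   1  -3   3  -6  -2  -1]
 [  1   1  -4  62  64  63  61  64  59  60  64  58  -1   2  -1  -3  -2]
 [ -2  -1  -1  61  62  60  63  61  62  63  60  60  63  58  61  62   1]
 [  1   1  60  61  64  60  74  68  61  61  59  63  60  65  61  60  -1]
 [  1  -3  59  60  62  62  61  62  58  59  60  58  60  61  59  62  -3]
 [ -2  -2  62  59  63  58  61  61  62  62  62  63  62  59  61  60   1]
 [  0  -1  61  62  60  60  60  60  62  61  62  60  62  63  60  59  -4]
 [ -1   0  60  63  62  62  65  63  59  62  61  66  61  60  61  -3   0]
 [  0  -3  18  18  20  17  34  33  33  59  61  60  62  62  63   0  -2]
 [  1  -2  19  16  20  19  34  29  32  30  34  30  21  22  18   1  -1]
 [  1  -1  21  17  18  16  29  30  27  32  25  32  19  19  16  -1  -1]
 [  0   1  18  17  17  17  34  32  32  31  32  17  16  17  20  -3   2]
 [985  -1  23  17  19  30  23  27  32  33  30  21  21  18  16   0  -2]
 [  0  -6  20  24  16  32  30  29  29  29  31  19  20  17  19   1  -1]
 [ -3  -1  19  31  20  34  34  29  31  30  32  16  20  33  18  -1   0]
 [ -2  15  18  16  18  29  27  32  32  30  32  22  31  41  33   0  -1]
 [ -3  16  19  17  21  33  19  24  26  23  31  18  18  28  19  -1  -1]
 [ -3  22  19  20  21  21  24  23  23  23  27  18  20  15  20   2  -7]
 [  0  19  21  16  16  20  25  25  24  26  20  19  18  21  24  -3   0]
 [  1  21  18  17  20  34  35  32  33  24  20  17  20  17  18  -1  -2]
 [ -2   2   0   1  -3   0  -2   0  -1  -1  -3  -2  -2  17  16   0  -4]]
```

View pics/c_t263.png

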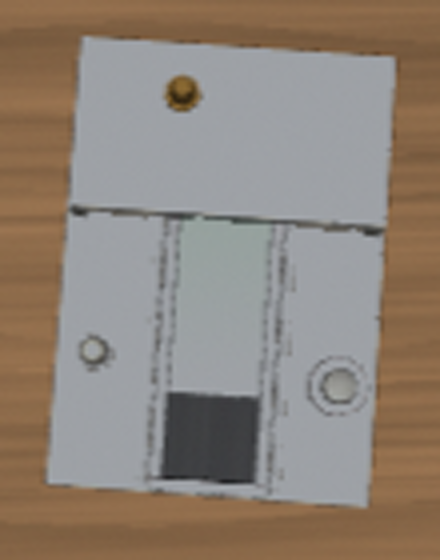

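View pics/c_s272.png

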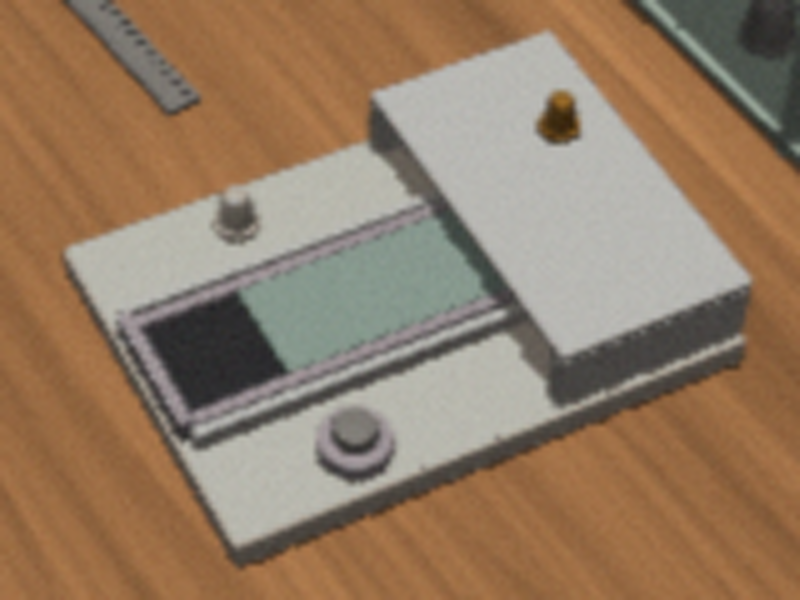

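View pics/c_t163.png

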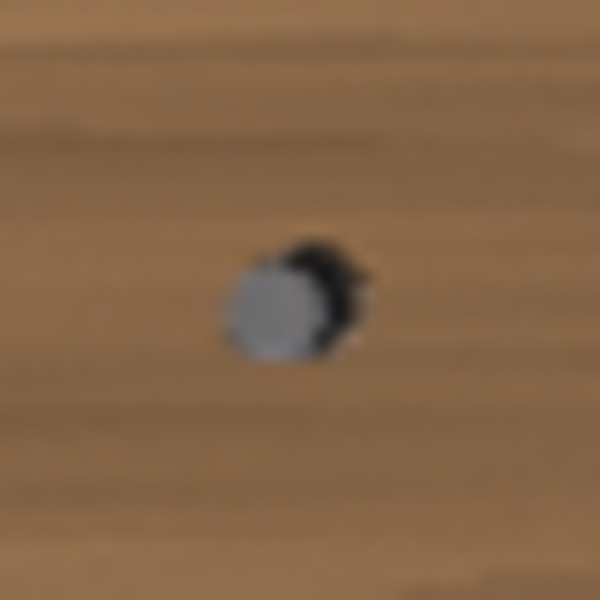

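View pics/c_s165.png

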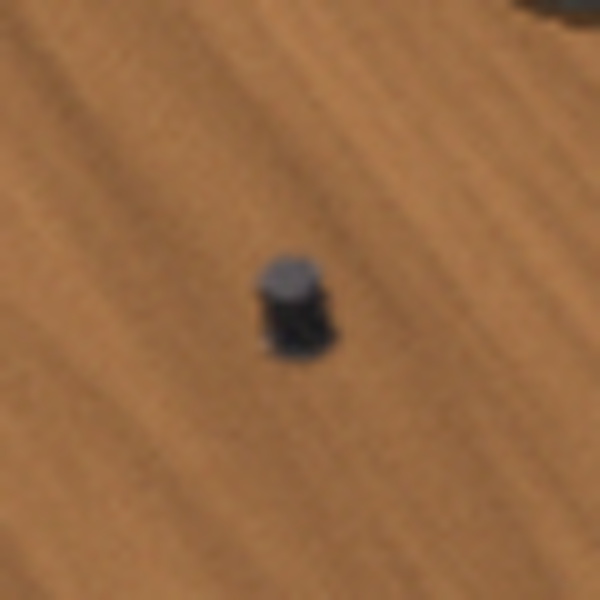

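```bash
python3 - <<'E'
from h import *
S=load("side0.npz");T=load("top0.npz")
t=lambda x,y:((x+.5)/4-.5+208,(y+.5)/4-.5+120)
s=lambda x,y:((x+.5)/5-.5+192,(y+.5)/5-.5+140)
np.set_printoptions(precision=4,suppress=True)
fl,fr=onz(T,*t(47,484),.02),onz(T,*t(368,505),.02)
rl,rr,ml,mr=[onz(T,*t(*p),.062) for p in((82,37),(395,57),(71,207),(385,230))]
print("top FL,FR",fl,fr,np.linalg.norm(fl-fr)); print("roof",rl,rr,ml,mr,np.linalg.norm(rl-rr),np.linalg.norm(rl-ml))
sfl,sfr=onz(S,*s(66,250),.02),onz(S,*s(238,553),.02)
print("side FL FR",sfl,sfr)
srl,srr,sml,smr=[onz(S,*s(*p),.062) for p in((547,33),(750,283),(372,95),(560,362))]
print("side roof",srl,srr,sml,smr)
model={"fl":(-.15,.11),"fr":(-.15,-.11),"rl":(.15,.11),"rr":(.15,-.11),"ml":(.035,.11),"mr":(.035,-.11)}
def fit(obs):
    A=np.array([model[k] for k in obs]);B=np.array([obs[k][:2] for k in obs])
    a0,b0=A.mean(0),B.mean(0);U,_,V=np.linalg.svd((A-a0).T@(B-b0));r=(V.T@U.T);
    o=b0-r@a0;res=B-(A@r.T+o);return o,np.arctan2(r[1,0],r[0,0]),res*1000
for nm,o in(("top",dict(fl=fl,fr=fr,rl=rl,rr=rr,ml=ml,mr=mr)),("side",dict(fl=sfl,fr=sfr,rl=srl,rr=srr,ml=sml,mr=smr))):
    print(nm,*fit(o))
print("button",tri(T,t(340,385),S,s(355,430)))
print("glassfront",onz(T,*t(212,394),.032), onz(S,*s(262,330),.032))
tt=((272.5)/15-.5+143,312.5/15-.5+239);ss=(290.5/10-.5+135,278.5/10-.5+132)
print("ti top",tri(T,tt,S,ss),onz(T,*tt,.025),onz(S,*ss,.025))
print("china,brass, glass",onz(T,*t(92,350),.04),onz(T,*t(181,92),.085),onz(T,391,259,.03))
def cent(d,lo,hi,box):
    pass
E
```

```text
top FL,FR [0.4944 0.1338 0.02  ] [ 0.4762 -0.0825  0.02  ] 0.21705451611419907
roof [0.7903 0.1028 0.062 ] [ 0.772  -0.1044  0.062 ] [0.6762 0.1116 0.062 ] [ 0.6565 -0.0941  0.062 ] 0.20802532294783405 0.11443195865416968
side FL FR [0.4946 0.1327 0.02  ] [ 0.4732 -0.0864  0.02  ]
side roof [0.7877 0.1016 0.062 ] [ 0.7691 -0.1056  0.062 ] [0.6766 0.1113 0.062 ] [ 0.655 -0.097  0.062]
top [0.6326 0.0122] -0.08931306269544192 [[ 1.3461 -1.3755]
 [ 2.7432  1.4596]
 [-1.5885 -5.6232]
 [-0.2082  6.2761]
 [-1.1405 -7.0873]
 [-1.1521  6.3502]]
side [0.6311 0.0105] -0.09034102201093598 [[ 2.9505 -0.9053]
 [ 1.4188 -0.8843]
 [-2.6634 -4.9475]
 [-1.4335  7.0115]
 [ 0.737  -5.5478]
 [-1.0095  5.2735]]
button (array([ 0.5559, -0.0639,  0.0372]), np.float64(0.0016313988611032625))
glassfront [0.5525 0.0211 0.032 ] [0.5511 0.0204 0.032 ]
ti top (array([0.4473, 0.2919, 0.0243]), np.float64(0.0005445178041277825)) [0.4476 0.2915 0.025 ] [0.4469 0.2913 0.025 ]
china,brass, glass [0.5832 0.1007 0.04  ] [0.7457 0.0376 0.085 ] [ 0.4374 -0.3221  0.03  ]
```

```bash
cat >> h.py <<'E'
O=np.array([.6318,.0113]);YAW=-.0898
def loc2w(x,y,z): c,s=np.cos(YAW),np.sin(YAW);return np.array([O[0]+c*x-s*y,O[1]+s*x+c*y,z])
def w2loc(p): c,s=np.cos(YAW),np.sin(YAW);d=np.asarray(p)[:2]-O;return np.array([c*d[0]+s*d[1],-s*d[0]+c*d[1]])
def Rt(ang,sgn=1):
    "tool down, jaws along world heading ang"
    z=sgn*np.array([np.cos(ang),np.sin(ang),0]);x=np.array([0,0,-1.]);return R.from_matrix(np.stack([x,np.cross(z,x),z],1))
def delta(st,pos,Rgoal):
    Rc=rot(st["ee_rot"]);return np.r_[Rc.inv().apply(pos-st["position"])*100,np.degrees((Rc.inv()*Rgoal).as_rotvec())]
E
python3 - <<'E'
from h import *
from rig import manip
np.set_printoptions(precision=3,suppress=True)
st=manip.get_state();print(rot(st["ee_rot"]).as_matrix())
for sg in(1,-1): print(sg,delta(st,loc2w(-.002,0,.09),Rt(YAW+np.pi/2,sg)))
E
```

```text
[[-0.001 -0.922  0.387]
 [-0.001  0.387  0.922]
 [-1.     0.    -0.002]]
1 [ 11.944 -57.627 -31.971 -17.647  -0.093  -0.026]
-1 [ 11.944 -57.627 -31.971 162.353  -0.037   0.133]
```

```bash
python3 -m crank '[[0,-12,-7,-4,0,0,0],[0,-18,-10,-8,0,0,0],[2,-24,-13,-12,0,0,0],[2,-30,-17,-17.6,0,0,0],[2,-35,-20,-17.6,0,0,0]]' 40
python3 - <<'E'
from h import *
from rig import manip
np.set_printoptions(precision=3,suppress=True)
st=manip.get_state()
print(delta(st,loc2w(-.002,0,.09),Rt(YAW+np.pi/2,1)))
E
```

```text
clock: 0.72
position: [0.414, 0.2819, 0.1935]
ee_rot: [0.522, -0.477, 0.522, 0.477]
contact_force: [0.2, 0.5, -0.7]
width: 0.0
[ 10.338 -23.921 -24.991  -0.001  -0.008  -0.029]
```

```bash
python3 -m crank '[[0,-4,-4,0,0,0,0],[0,-8,-8.4,0,0,0,0],[0,-14,-14.6,0,0,0,0],[2,-19,-20,0,0,0,0],[6,-23.9,-25,0,0,0,0]]'
python3 - <<'E'
from h import *
from rig import manip
np.set_printoptions(precision=3,suppress=True)
st=manip.get_state()
print(delta(st,loc2w(-.002,0,.05),Rt(YAW+np.pi/2,1)))
E
```

```text
clock: 1.35
position: [0.6, 0.0494, 0.1563]
ee_rot: [0.523, -0.477, 0.522, 0.476]
contact_force: [0.6, -0.1, -0.1]
width: -0.0
[10.636 -3.279 -3.505 -0.088  0.027  0.159]
```

```bash
python3 -m crank '[[3,0,0,0,0,0,0],[6,0,0,0,0,0,0],[6,0,0,0,0,0,0],[6,0,0,0,0,0,0]]'
python3 - <<'E'
from h import *
from rig import manip
np.set_printoptions(precision=3,suppress=True)
st=manip.get_state()
print(delta(st,loc2w(-.002,0,.05),Rt(YAW+np.pi/2,1)),st["contact_force"])
E
```

```text
clock: 1.85
position: [0.5987, 0.0514, 0.0968]
ee_rot: [0.522, -0.477, 0.522, 0.477]
contact_force: [0.5, 0.3, -0.4]
width: -0.0004
[ 4.681 -3.453 -3.695 -0.033  0.008  0.073] [ 0.491  0.323 -0.409]
```

```bash
python3 -m crank '[[1,-3.5,-3.7,0,0,0,0],[3.5,-3.5,-3.7,0,0,0,0],[4.9,-3.5,-3.7,0,0,0,0],[4.9,-3.5,-3.7,0,0,0,0]]'
python3 - <<'E'
from h import *
from rig import manip
np.set_printoptions(precision=3,suppress=True)
st=manip.get_state()
print(delta(st,loc2w(-.002,0,.05),Rt(YAW+np.pi/2,1)),st["contact_force"],w2loc(st["position"]))
E
```

```text
clock: 2.35
position: [0.6288, 0.0118, 0.0467]
ee_rot: [0.522, -0.477, 0.522, 0.477]
contact_force: [0.5, 1.3, 1.2]
width: -0.0003
[-0.329 -0.099 -0.025 -0.008  0.009 -0.078] [0.454 1.282 1.217] [-0.003  0.   ]
```

```bash
for i in 1; do python3 -m crank '[[0.1,0,0,0,0,0,0],[0.1,0,0,0,0,0,0]]'; done; python3 -c "
from rig import manip;s=manip.get_state();print(s['position'],s['contact_force'])"
```

```text
clock: 2.6
position: [0.6301, 0.0116, 0.047]
ee_rot: [0.522, -0.477, 0.522, 0.477]
contact_force: [0.2, 0.0, 0.2]
width: 0.0001
[0.63007888 0.01160819 0.04695019] [0.24150152 0.04062292 0.22102022]
```

```bash
python3 -m crank '[[0.1,0,0,0,0,0,0],[0.1,0,0,0,0,0,0]]'
```

```text
clock: 2.85
position: [0.6296, 0.0113, 0.0451]
ee_rot: [0.522, -0.477, 0.522, 0.477]
contact_force: [-0.3, 0.1, -0.7]
width: 0.0
```

```bash
python3 -m crank '[[0.1,0,0,0,0,0,0],[0.1,0,0,0,0,0,0]]'
```

```text
clock: 3.1
position: [0.6295, 0.0113, 0.0438]
ee_rot: [0.522, -0.477, 0.522, 0.477]
contact_force: [-0.1, 0.8, 0.9]
width: 0.0002
```

```bash
python3 -m crank '[[0.1,0,0,0,0,0,0],[0.1,0,0,0,0,0,0]]'
```

```text
clock: 3.35
position: [0.6295, 0.0113, 0.0428]
ee_rot: [0.522, -0.477, 0.522, 0.477]
contact_force: [-0.3, -0.9, -0.1]
width: 0.0002
```

```bash
python3 -m crank '[[0.1,0,0,0,0,0,0],[0.1,0,0,0,0,0,0]]'
```

```text
clock: 3.6
position: [0.6295, 0.0113, 0.0418]
ee_rot: [0.522, -0.477, 0.522, 0.477]
contact_force: [-0.5, -0.3, -0.3]
width: 0.0001
```

```bash
python3 -m crank '[[0.1,0,0,0,0,0,0],[0.1,0,0,0,0,0,0]]'
```

```text
clock: 3.85
position: [0.6295, 0.0113, 0.0408]
ee_rot: [0.522, -0.477, 0.522, 0.477]
contact_force: [0.0, -0.7, -0.1]
width: 0.0002
```

```bash
python3 -m crank '[[0.1,0,0,0,0,0,0],[0.1,0,0,0,0,0,0]]'
```

```text
clock: 4.1
position: [0.6295, 0.0113, 0.0398]
ee_rot: [0.522, -0.477, 0.522, 0.477]
contact_force: [0.5, 0.2, 1.0]
width: -0.0002
```

```bash
python3 -m crank '[[0.1,0,0,0,0,0,0],[0.1,0,0,0,0,0,0]]'
```

```text
clock: 4.35
position: [0.6295, 0.0113, 0.0388]
ee_rot: [0.522, -0.477, 0.522, 0.477]
contact_force: [-0.8, -1.3, 0.1]
width: 0.0001
```

```bash
python3 -m crank '[[0.05,0,0,0,0,0,0],[0.05,0,0,0,0,0,0]]'
```

```text
clock: 4.6
position: [0.6296, 0.0113, 0.0384]
ee_rot: [0.522, -0.477, 0.522, 0.477]
contact_force: [0.1, 0.3, 0.7]
width: 0.0004
```

```bash
python3 -m crank '[[0.1,0,0,0,0,0,0],[0.1,0,0,0,0,0,0]]'
```

```text
clock: 4.85
position: [0.6295, 0.0113, 0.0373]
ee_rot: [0.522, -0.477, 0.522, 0.477]
contact_force: [0.7, -0.1, -1.8]
width: 0.0002
```

```bash
python3 -m crank '[[0.05,0,0,0,0,0,0],[0.05,0,0,0,0,0,0]]'
```

```text
clock: 5.1
position: [0.6296, 0.0113, 0.0369]
ee_rot: [0.522, -0.477, 0.522, 0.477]
contact_force: [-0.2, -1.5, -0.4]
width: 0.0
```

```bash
python3 -m crank '[[0.08,0,0,0,0,0,0],[0.08,0,0,0,0,0,0]]'
```

```text
clock: 5.35
position: [0.6295, 0.0113, 0.0361]
ee_rot: [0.522, -0.477, 0.522, 0.477]
contact_force: [-0.4, 0.6, 0.1]
width: 0.0003
```

```bash
python3 -m crank '[[0.05,0,0,0,0,0,0],[0.05,0,0,0,0,0,0]]'
```

```text
clock: 5.6
position: [0.6296, 0.0113, 0.0356]
ee_rot: [0.522, -0.477, 0.522, 0.477]
contact_force: [1.1, 0.5, 0.3]
width: -0.0004
```

```bash
python3 -m crank '[[0.08,0,0,0,0,0,0],[0.08,0,0,0,0,0,0]]'
```

```text
clock: 5.85
position: [0.6295, 0.0113, 0.0347]
ee_rot: [0.522, -0.477, 0.522, 0.477]
contact_force: [0.5, -0.6, 0.3]
width: 0.0003
```

```bash
python3 -m crank '[[0.05,0,0,0,0,0,0],[0.05,0,0,0,0,0,0]]'
```

```text
clock: 6.1
position: [0.6296, 0.0112, 0.0343]
ee_rot: [0.522, -0.477, 0.522, 0.477]
contact_force: [-0.4, 0.6, -0.8]
width: 0.0
```

```bash
python3 -m crank '[[0.07,0,0,0,0,0,0],[0.07,0,0,0,0,0,0]]'
```

```text
clock: 6.35
position: [0.6296, 0.0113, 0.0336]
ee_rot: [0.522, -0.477, 0.522, 0.477]
contact_force: [0.8, -0.2, -0.4]
width: 0.0003
```

```bash
python3 -m crank '[[0.05,0,0,0,0,0,0],[0.05,0,0,0,0,0,0]]'
```

```text
clock: 6.6
position: [0.6296, 0.0113, 0.0331]
ee_rot: [0.522, -0.477, 0.522, 0.477]
contact_force: [-0.4, -0.2, 0.5]
width: 0.0
```

```bash
python3 -m crank '[[0.06,0,0,0,0,0,0],[0.06,0,0,0,0,0,0]]'
```

```text
clock: 6.85
position: [0.6295, 0.0113, 0.0325]
ee_rot: [0.522, -0.477, 0.522, 0.477]
contact_force: [0.4, -0.4, 0.6]
width: -0.0
```

```bash
python3 -m crank '[[0.05,0,0,0,0,0,0],[0.05,0,0,0,0,0,0]]'
```

```text
clock: 7.1
position: [0.6296, 0.0113, 0.032]
ee_rot: [0.522, -0.477, 0.522, 0.477]
contact_force: [-1.0, 0.6, 0.6]
width: 0.0003
```

```bash
python3 -m crank '[[0.05,0,0,0,0,0,0],[0.05,0,0,0,0,0,0]]'
```

```text
clock: 7.35
position: [0.6296, 0.0113, 0.0315]
ee_rot: [0.522, -0.477, 0.522, 0.477]
contact_force: [0.6, 0.5, -1.0]
width: 0.0
```

```bash
python3 -m crank '[[0.05,0,0,0,0,0,0],[0.05,0,0,0,0,0,0]]'
```

```text
clock: 7.6
position: [0.6296, 0.0113, 0.031]
ee_rot: [0.522, -0.477, 0.522, 0.477]
contact_force: [0.3, 0.5, 0.7]
width: -0.0003
```

```bash
python3 -m crank '[[0.04,0,0,0,0,0,0],[0.04,0,0,0,0,0,0]]'
```

```text
clock: 7.85
position: [0.6295, 0.0113, 0.0306]
ee_rot: [0.522, -0.477, 0.522, 0.477]
contact_force: [0.5, 1.0, 0.6]
width: 0.0002
```

```bash
python3 -m crank '[[0.04,0,0,0,0,0,0],[0.04,0,0,0,0,0,0]]'
```

```text
clock: 8.1
position: [0.6296, 0.0113, 0.0302]
ee_rot: [0.522, -0.477, 0.522, 0.477]
contact_force: [0.1, 0.1, 0.3]
width: -0.0002
```

```bash
python3 -m crank '[[0.05,0,0,0,0,0,0],[0.05,0,0,0,0,0,0]]'
```

```text
clock: 8.35
position: [0.6295, 0.0113, 0.0297]
ee_rot: [0.522, -0.477, 0.522, 0.477]
contact_force: [0.1, -0.3, -0.4]
width: 0.0
```

```bash
python3 -m crank '[[0.05,0,0,0,0,0,0],[0.05,0,0,0,0,0,0]]'
```

```text
clock: 8.6
position: [0.6295, 0.0113, 0.0292]
ee_rot: [0.522, -0.477, 0.522, 0.477]
contact_force: [-0.1, -0.7, -0.1]
width: 0.0001
```

```bash
python3 - <<'E'
from h import *
d=grab("side","side1")
c=d["color"][130:260,180:360];cv2.imwrite("pics/c1.png",cv2.resize(c,None,fx=4,fy=4,interpolation=cv2.INTER_CUBIC))
E
```

```text
(no output)
```

View pics/c1.png

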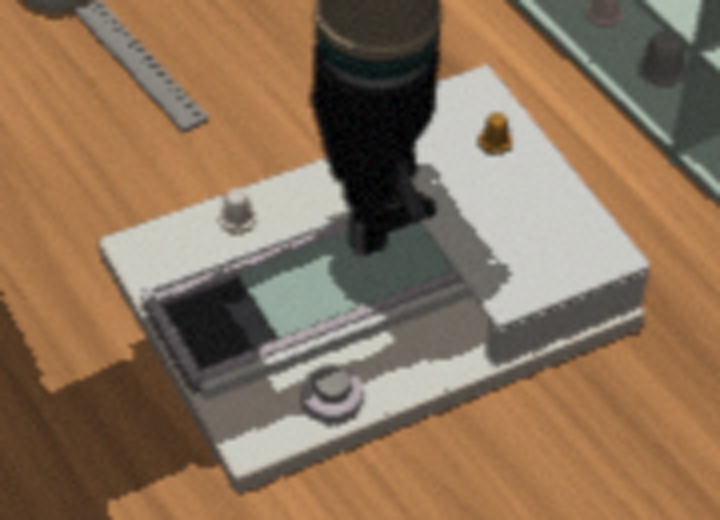

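The picture shows the shut fingertips just over the glass, at about (368,250) in the crop, in front of the roof. I'll keep feeling downward.

```bash
python3 -m crank '[[0.05,0,0,0,0,0,0],[0.05,0,0,0,0,0,0]]'; python3 -c "
from h import *
print(proj(load('side1.npz'),[.6295,.0113,.0292])-[180,130])"
```

```text
clock: 8.9
position: [0.6295, 0.0113, 0.0287]
ee_rot: [0.522, -0.477, 0.522, 0.477]
contact_force: [0.3, -1.2, 0.4]
width: 0.0002
[[91.09149327 66.63083724]]
```

```bash
python3 -m crank '[[0.05,0,0,0,0,0,0],[0.05,0,0,0,0,0,0]]'
```

```text
clock: 9.15
position: [0.6295, 0.0113, 0.0282]
ee_rot: [0.522, -0.477, 0.522, 0.477]
contact_force: [0.5, 0.2, -1.1]
width: -0.0003
```

```bash
python3 -m crank '[[0.05,0,0,0,0,0,0],[0.05,0,0,0,0,0,0]]'; python3 -c "
from h import *
d=load('side1.npz');P=cloud(d)
np.set_printoptions(precision=1,suppress=True,linewidth=150)
for v in range(182,200): print(v,[tuple(int(a) for a in np.round(P[v,u]*1000)) for u in range(266,282,3)], d['color'][v,266:282:3].sum(-1))"
```

```text
clock: 9.4
position: [0.6295, 0.0113, 0.0276]
ee_rot: [0.522, -0.477, 0.522, 0.477]
contact_force: [-0.3, -0.0, -0.3]
width: 0.0002
182 [(651, 70, 20), (616, 4, 101), (620, -3, 105), (626, -7, 106), (613, -39, 143), (618, -44, 145)] [466  54  18  36  46  45]
183 [(643, 58, 32), (617, 5, 96), (620, -4, 103), (613, -26, 127), (614, -37, 137), (617, -45, 143)] [320  18  23  37  21  44]
184 [(641, 55, 31), (617, 5, 92), (621, -3, 97), (613, -26, 124), (612, -40, 137), (616, -47, 142)] [265  23  28  14  29  37]
185 [(640, 53, 30), (615, 3, 92), (614, -12, 106), (613, -26, 120), (611, -42, 137), (614, -49, 141)] [214  79  23  17  29  47]
186 [(635, 46, 35), (619, 8, 81), (613, -14, 105), (614, -25, 115), (612, -41, 131), (615, -49, 137)] [220 131  35  39  43 123]
187 [(634, 44, 34), (619, 8, 77), (611, -17, 105), (614, -25, 111), (612, -41, 128), (670, 25, 31)] [213 130  16  24 110 222]
188 [(634, 44, 30), (618, 5, 76), (622, -2, 80), (613, -27, 109), (660, 24, 34), (668, 21, 32)] [197 124   1  20 221 233]
189 [(632, 40, 31), (617, 5, 73), (623, -1, 76), (631, -2, 71), (659, 23, 31), (666,
[... 525 characters left out ...]
5, 31), (629, 20, 32), (635, 15, 33), (642, 11, 33), (648, 7, 33), (656, 4, 31)] [236 215 220 226 228 242]
195 [(619, 20, 33), (626, 17, 32), (634, 13, 32), (639, 8, 33), (647, 5, 31), (653, -1, 34)] [233 226 237 234 236 234]
196 [(619, 19, 31), (625, 14, 32), (632, 11, 30), (638, 5, 33), (645, 2, 31), (652, -2, 32)] [234 243 226 236 229 238]
197 [(617, 17, 29), (622, 10, 34), (628, 5, 34), (636, 2, 33), (645, 1, 28), (648, -8, 36)] [229 239 239 234 236 234]
198 [(614, 12, 32), (621, 8, 32), (629, 6, 29), (635, 0, 31), (640, -5, 33), (647, -10, 34)] [232 234 229 237 234 236]
199 [(611, 8, 34), (617, 3, 35), (626, 2, 31), (633, -3, 32), (639, -7, 33), (646, -12, 33)] [231 237 222 234 236 233]
```

```bash
python3 -m crank '[[0.05,0,0,0,0,0,0],[0.05,0,0,0,0,0,0]]'
```

```text
clock: 9.65
position: [0.6295, 0.0113, 0.0272]
ee_rot: [0.522, -0.477, 0.522, 0.477]
contact_force: [0.3, 0.4, -0.2]
width: 0.0002
```

```bash
python3 - <<'E'
from h import *
from rig import manip
np.set_printoptions(precision=4,suppress=True)
d=grab("side","side2");t=grab("top","top2")
a=cv2.resize(d["color"][150:220,240:310],None,fx=8,fy=8,interpolation=cv2.INTER_NEAREST)
st=manip.get_state();p=st["position"];print(p,st["qpos"])
for q in(p,p+[0,0,.03]):
  print(proj(d,q),proj(t,q))
b=cv2.resize(t["color"][140:240,210:310],None,fx=5,fy=5,interpolation=cv2.INTER_NEAREST)
b=cv2.copyMakeBorder(b,0,60,0,0,cv2.BORDER_CONSTANT)
cv2.imwrite("pics/c2.png",cv2.resize(np.hstack([a,b[:560]]),None,fx=.75,fy=.75))
E
```

```text
[0.6296 0.0113 0.0272] [-0.0926  0.5005  1.634   0.0001  1.0071 -1.5728]
[[271.1005 197.1122]] [[263.6191 189.7259]]
[[271.4557 189.635 ]] [[263.8617 188.3856]]
```

View pics/c2.png

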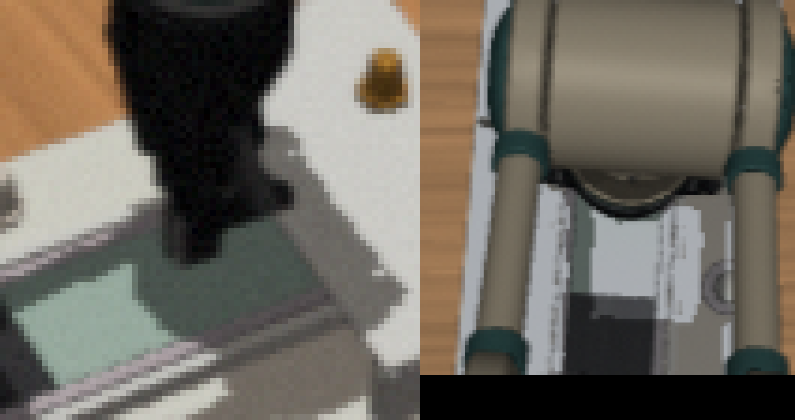

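```bash
python3 -c "
from h import *
d=load('side2.npz');P=cloud(d)
for v in range(186,197): print(v,[tuple(int(a) for a in np.round(P[v,u]*1000)) for u in range(268,280,2)], d['color'][v,268:280:2].sum(-1))
m=(d['color'].sum(-1)<90)&(P[...,2]<.11)&(abs(P[...,0]-.63)<.06)&(abs(P[...,1])<.05)
Q=P[m];print(len(Q),Q[Q[:,2]<.08].mean(0))
"; python3 -m crank '[[0.1,0,0,0,0,0,0],[0.1,0,0,0,0,0,0]]'
```

```text
186 [(619, 13, 76), (621, 6, 81), (615, -12, 102), (614, -21, 111), (614, -30, 120), (612, -41, 131)] [90 76 42 10 29 40]
187 [(616, 9, 78), (621, 6, 77), (614, -13, 100), (615, -20, 105), (612, -33, 120), (612, -41, 128)] [105 108  45  25  15  71]
188 [(619, 13, 68), (620, 5, 76), (614, -12, 95), (614, -22, 105), (612, -33, 116), (660, 25, 32)] [112  92   8  10  40 204]
189 [(619, 12, 66), (622, 7, 69), (623, -1, 75), (629, -1, 72), (634, -3, 71), (659, 23, 31)] [112  91  33  28  87 230]
190 [(616, 7, 68), (621, 5, 67), (621, -3, 75), (629, -1, 67), (653, 24, 30), (657, 20, 31)] [116 101  37  41 100 227]
191 [(620, 13, 56), (621, 6, 62), (622, -3, 70), (629, -2, 65), (650, 19, 32), (656, 18, 30)] [108  93  15  28 120 234]
192 [(620, 13, 52), (621, 5, 59), (623, -1, 63), (630, -1, 60), (649, 17, 31), (653, 14, 31)] [117 111  45  56 155 227]
193 [(619, 11, 50), (622, 7, 53), (622, -2, 62), (642, 16, 31), (646, 13, 32), (649, 8, 36)] [190 108  68 139 221 235]
194 [(626, 22, 31), (622, 6, 50), (635, 15, 33), (639, 13, 33), (643, 8, 35), (650, 10, 29)] [212 175 204 224 239 231]
195 [(626, 21, 28), (630, 18, 29), (634, 14, 30), (638, 11, 31), (642, 7, 33), (647, 5, 32)] [233 231 236 238 242 228]
196 [(622, 15, 33), (626, 12, 33), (631, 9, 33), (637, 9, 30), (642, 6, 30), (646, 3, 31)] [232 238 230 233 242 234]
72 [ 0.62547589 -0.00132265  0.06796613]
clock: 10.0
position: [0.6295, 0.0113, 0.0261]
ee_rot: [0.522, -0.477, 0.522, 0.477]
contact_force: [0.2, 0.9, 0.1]
width: -0.0001
```

```bash
 python3 -m crank '[[0.1,0,0,0,0,0,0],[0.1,0,0,0,0,0,0]]'
```

```text
clock: 10.25
position: [0.6295, 0.0113, 0.0251]
ee_rot: [0.522, -0.477, 0.522, 0.477]
contact_force: [-0.7, -0.3, -0.1]
width: 0.0001
```

```bash
 python3 -m crank '[[0.1,0,0,0,0,0,0],[0.2,0,0,0,0,0,0],[0.2,0,0,0,0,0,0]]'
```

```text
clock: 10.62
position: [0.6295, 0.0113, 0.0231]
ee_rot: [0.522, -0.477, 0.522, 0.477]
contact_force: [-0.1, 0.4, 0.3]
width: -0.0
```

```bash
 python3 -m crank '[[0.1,0,0,0,0,0,0],[0.2,0,0,0,0,0,0],[0.2,0,0,0,0,0,0]]'
```

```text
clock: 11.0
position: [0.6295, 0.0113, 0.0211]
ee_rot: [0.522, -0.477, 0.522, 0.477]
contact_force: [0.2, 0.6, 0.2]
width: -0.0001
```

```bash
python3 - <<'E'
from h import *
d=grab("side","side3");P=cloud(d)
for v in range(186,202): print(v,[tuple(int(a) for a in np.round(P[v,u]*1000)) for u in range(268,278,2)], d['color'][v,268:280:2].sum(-1))
E
```

```text
186 [(617, 9, 81), (617, 0, 90), (622, -1, 88), (614, -21, 111), (613, -31, 122)] [59 17 24 21 22 37]
187 [(618, 11, 74), (618, 2, 84), (614, -12, 99), (613, -23, 110), (613, -32, 118)] [93 49  1 21  4 33]
188 [(617, 10, 72), (621, 5, 74), (614, -13, 96), (616, -19, 100), (612, -32, 116)] [108  94  53  17  23  28]
189 [(618, 10, 68), (621, 5, 71), (612, -16, 97), (613, -23, 103), (612, -33, 112)] [109 111  43  32  14 104]
190 [(618, 10, 63), (623, 8, 63), (614, -13, 88), (612, -24, 100), (633, -4, 68)] [107  92   6   7  78 218]
191 [(616, 7, 65), (621, 6, 62), (622, -2, 69), (631, 1, 61), (650, 19, 33)] [100  97  29  35 109 226]
192 [(615, 6, 62), (619, 3, 62), (621, -4, 67), (630, 0, 58), (647, 15, 33)] [115 104  44  40 109 220]
193 [(618, 9, 53), (621, 4, 56), (624, 0, 59), (629, -2, 57), (646, 13, 33)] [129  97   1  50 166 240]
194 [(617, 8, 51), (620, 4, 53), (625, 1, 53), (631, 1, 49), (644, 10, 32)] [157 107  42  98 208 235]
195 [(623, 16, 35), (622, 6, 46), (625, 1, 49), (639, 12, 30), (643, 8, 31)] [201 141 131 219 230 235]
196 [(623, 16, 31), (627, 13, 31), (631, 9, 33), (636, 7, 32), (640, 3, 34)] [228 212 225 234 230 231]
197 [(620, 12, 33), (625, 10, 31), (630, 7, 32), (634, 5, 31), (639, 2, 32)] [235 226 228 224 237 233]
198 [(620, 11, 30), (621, 4, 36), (628, 4, 31), (632, 2, 32), (638, 0, 30)] [232 237 231 227 244 239]
199 [(617, 7, 32), (621, 4, 32), (624, -1, 35), (630, -2, 33), (635, -5, 32)] [237 227 235 229 229 233]
200 [(614, 3, 33), (621, 3, 29), (623, -3, 33), (627, -7, 36), (632, -8, 33)] [243 236 244 236 223 225]
201 [(615, 4, 27), (618, -1, 30), (622, -5, 33), (627, -7, 31), (631, -10, 32)] [222 223 237 242 236 233]
```

```bash
 python3 -m crank '[[0.1,0,0,0,0,0,0],[0.2,0,0,0,0,0,0],[0.2,0,0,0,0,0,0]]'
```

```text
clock: 11.42
position: [0.6295, 0.0113, 0.0191]
ee_rot: [0.522, -0.477, 0.522, 0.477]
contact_force: [-0.2, -0.2, -0.9]
width: 0.0005
```

```bash
 python3 -m crank '[[0.1,0,0,0,0,0,0],[0.2,0,0,0,0,0,0],[0.2,0,0,0,0,0,0]]'
```

```text
clock: 11.8
position: [0.6295, 0.0113, 0.0171]
ee_rot: [0.522, -0.477, 0.522, 0.477]
contact_force: [-0.3, -0.6, 1.1]
width: -0.0001
```

```bash
 python3 -m crank '[[0.1,0,0,0,0,0,0],[0.15,0,0,0,0,0,0],[0.15,0,0,0,0,0,0]]'
```

```text
clock: 12.18
position: [0.6296, 0.0113, 0.0157]
ee_rot: [0.522, -0.477, 0.522, 0.477]
contact_force: [-0.2, 0.6, 0.4]
width: 0.0001
```

```bash
python3 - <<'E'
from h import *
d=grab("side","side4");P=cloud(d)
for v in range(190,202): print(v,[tuple(int(a) for a in np.round(P[v,u]*1000)) for u in range(268,278,2)], d['color'][v,268:280:2].sum(-1))
a=cv2.resize(d["color"][150:220,240:310],None,fx=8,fy=8,interpolation=cv2.INTER_NEAREST);cv2.imwrite("pics/c4.png",a)
E
```

```text
190 [(618, 10, 64), (621, 6, 66), (612, -16, 93), (613, -23, 99), (612, -34, 110)] [102  99  33  34  16  38]
191 [(617, 9, 61), (621, 5, 63), (612, -16, 89), (616, -19, 90), (613, -32, 103)] [ 95 100  24  27  55 162]
192 [(619, 11, 55), (621, 5, 60), (625, 2, 60), (629, -1, 60), (648, 16, 33)] [ 92 103  20  17 109 227]
193 [(618, 10, 52), (623, 8, 51), (623, -2, 61), (629, -2, 57), (647, 14, 31)] [120  84   7  30 144 228]
194 [(617, 8, 51), (620, 4, 52), (622, -3, 59), (629, -2, 53), (644, 10, 33)] [121  94  28  34 151 232]
195 [(616, 6, 49), (624, 9, 42), (622, -3, 55), (629, -2, 49), (643, 8, 30)] [139  86  34  76 203 237]
196 [(617, 8, 42), (621, 4, 44), (624, -1, 48), (636, 7, 32), (638, 1, 36)] [187 116  78 198 234 236]
197 [(621, 13, 32), (622, 5, 39), (628, 5, 34), (634, 5, 31), (639, 3, 30)] [228 186 209 237 225 228]
198 [(617, 8, 35), (622, 5, 34), (628, 5, 30), (631, 0, 34), (638, 0, 30)] [231 234 232 226 232 234]
199 [(620, 11, 26), (621, 4, 32), (626, 2, 31), (630, -2, 32), (633, -6, 35)] [235 238 228 235 227 239]
200 [(616, 6, 29), (620, 2, 31), (624, -1, 31), (629, -4, 32), (631, -10, 36)] [233 232 236 234 242 228]
201 [(615, 4, 28), (618, -1, 31), (621, -5, 33), (627, -7, 31), (630, -11, 33)] [228 235 229 225 230 235]
```

View pics/c4.png

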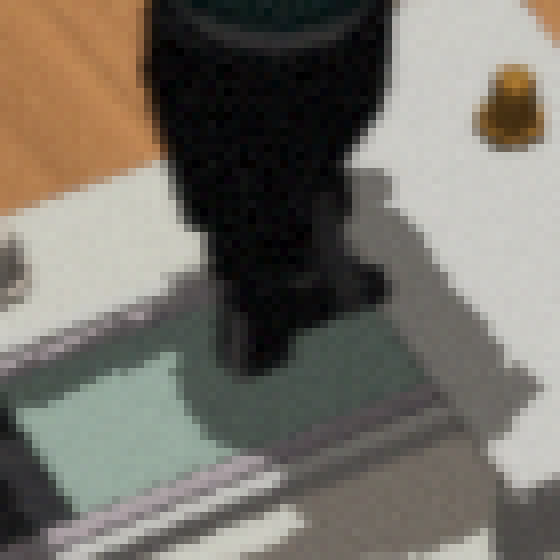

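```bash
python3 -m crank '[[0.1,0,0,0,0,0,0],[0.1,0,0,0,0,0,0]]'; python3 -c "
from h import *
d=load('side4.npz');P=cloud(d)
print([tuple(int(a) for a in np.round(P[v,u]*1000)) for v in(182,184,186) for u in range(274,290,2)])
print(proj(d,[.623,-.002,.033]))"
```

```text
clock: 12.48
position: [0.6295, 0.0113, 0.0146]
ee_rot: [0.522, -0.477, 0.522, 0.477]
contact_force: [0.5, 0.1, 0.6]
width: -0.0001
[(624, -6, 106), (631, -5, 101), (620, -29, 130), (621, -35, 135), (626, -37, 135), (634, -35, 127), (674, 10, 63), (680, 8, 61), (629, 0, 90), (630, -8, 97), (619, -31, 125), (619, -39, 133), (625, -40, 130), (626, -45, 134), (631, -47, 134), (675, 2, 62), (623, -9, 95), (613, -31, 121), (614, -38, 128), (616, -43, 131), (620, -46, 132), (624, -49, 133), (631, -48, 127), (636, -49, 125)]
[[271.82075591 199.93501915]]
```

```bash
python3 -m crank '[[0.1,0,0,0,0,0,0],[0.1,0,0,0,0,0,0]]'
```

```text
clock: 12.72
position: [0.6295, 0.0113, 0.0136]
ee_rot: [0.522, -0.477, 0.522, 0.477]
contact_force: [-0.1, -0.4, 0.0]
width: -0.0003
```

```bash
python3 -m crank '[[0.1,0,0,0,0,0,0],[0.1,0,0,0,0,0,0]]'
```

```text
clock: 12.98
position: [0.6295, 0.0113, 0.0126]
ee_rot: [0.522, -0.477, 0.522, 0.477]
contact_force: [1.6, -0.0, -0.7]
width: -0.0
```

```bash
python3 -m crank '[[0.1,0,0,0,0,0,0],[0.1,0,0,0,0,0,0]]'
```

```text
clock: 13.22
position: [0.6295, 0.0113, 0.0116]
ee_rot: [0.522, -0.477, 0.522, 0.477]
contact_force: [0.9, 0.3, -0.4]
width: -0.0002
```

```bash
python3 -m crank '[[0.1,0,0,0,0,0,0],[0.1,0,0,0,0,0,0]]'
```

```text
clock: 13.48
position: [0.6296, 0.0113, 0.0106]
ee_rot: [0.522, -0.477, 0.522, 0.477]
contact_force: [-0.1, 0.3, 1.4]
width: 0.0002
```

```bash
python3 -m crank '[[0.05,0,0,0,0,0,0],[0.05,0,0,0,0,0,0]]'
```

```text
clock: 13.72
position: [0.6296, 0.0113, 0.0105]
ee_rot: [0.522, -0.477, 0.522, 0.477]
contact_force: [-0.2, 0.4, 2.3]
width: -0.0002
```

```bash
python3 -m crank '[[0.05,0,0,0,0,0,0],[0.05,0,0,0,0,0,0]]'
```

```text
clock: 13.98
position: [0.6296, 0.0113, 0.0105]
ee_rot: [0.522, -0.477, 0.522, 0.477]
contact_force: [-1.4, 0.1, 6.0]
width: 0.0001
```

```bash
python3 - <<'E'
from h import *
d=grab("side","side5");P=cloud(d)
for v in range(194,203): print(v,[tuple(int(a) for a in np.round(P[v,u]*1000)) for u in range(268,278,2)], d['color'][v,268:280:2].sum(-1))
a=cv2.resize(d["color"][150:220,240:310],None,fx=8,fy=8,interpolation=cv2.INTER_NEAREST);cv2.imwrite("pics/c5.png",a)
E
```

```text
194 [(618, 10, 48), (620, 4, 53), (623, -1, 55), (629, -3, 54), (644, 10, 33)] [113  88  34  34 150 239]
195 [(616, 7, 48), (622, 6, 46), (622, -3, 54), (632, 1, 44), (641, 6, 34)] [131  96   5  37 157 238]
196 [(617, 7, 43), (620, 3, 45), (625, 1, 45), (629, -2, 45), (638, 1, 36)] [143  94  29  61 198 224]
197 [(617, 7, 39), (622, 5, 38), (626, 2, 39), (635, 6, 29), (640, 3, 30)] [176 106  83 129 224 231]
198 [(619, 11, 31), (620, 2, 39), (626, 2, 35), (632, 1, 33), (636, -2, 33)] [202 164 185 220 231 233]
199 [(617, 8, 30), (621, 3, 33), (624, 0, 34), (631, 0, 29), (635, -4, 31)] [234 236 231 233 230 231]
200 [(615, 4, 32), (619, 0, 33), (623, -3, 34), (629, -3, 30), (631, -9, 35)] [227 240 233 235 231 234]
201 [(611, -2, 36), (617, -3, 33), (622, -4, 31), (626, -7, 32), (630, -11, 33)] [228 232 223 234 235 230]
202 [(612, -1, 30), (614, -6, 34), (620, -8, 33), (625, -9, 31), (627, -15, 35)] [233 228 242 239 233 225]
```

View pics/c5.png

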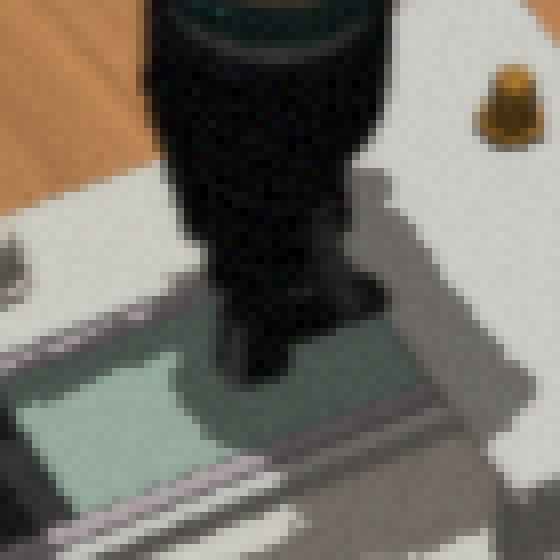

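```bash
python3 - <<'E'
from h import *
for n in("side0","top0"):
    d=load(n+".npz");P=cloud(d);L=np.array([w2loc(p) for p in P.reshape(-1,3)]);z=P[...,2].ravel()
    for nm,x0,x1,y0,y1 in(("glass",-.075,.015,-.025,.025),("plinthL",-.13,.0,.05,.07),("plinthR",-.13,.0,-.06,-.045)):
        m=(L[:,0]>x0)&(L[:,0]<x1)&(L[:,1]>y0)&(L[:,1]<y1)&(z<.05)
        A=np.c_[L[m,0],np.ones(m.sum())];c,r,_,_=np.linalg.lstsq(A,z[m],rcond=None);print(n,nm,m.sum(),c, c@[-.002,1],np.sqrt(r/m.sum()))
E
python3 -m crank '[[0.04,0,0,0,0,0,0],[0.04,0,0,0,0,0,0]]'
```

```text
side0 glass 497 [0.00926599 0.03219112] 0.03217258438574355 [0.00196227]
side0 plinthL 147 [-0.00650237  0.02087852] 0.02089152640978694 [0.0031163]
side0 plinthR 305 [0.0020239  0.02313608] 0.02313203611950458 [0.0049058]
top0 glass 616 [0.01325266 0.0311785 ] 0.031151996169438017 [0.00165646]
top0 plinthL 356 [-0.00018962  0.01897337] 0.01897375219829574 [0.00170395]
top0 plinthR 251 [-0.00612772  0.02048143] 0.020493681578724485 [0.00442709]
clock: 14.28
position: [0.6296, 0.0113, 0.0105]
ee_rot: [0.522, -0.477, 0.522, 0.477]
contact_force: [-2.4, 0.1, 7.4]
width: -0.0001
```

```bash
python3 -m crank '[[0.05,0.1,0,0,0,0,0],[0.05,0.2,0,0,0,0,0]]'
```

```text
clock: 14.52
position: [0.6297, 0.0113, 0.0105]
ee_rot: [0.523, -0.478, 0.521, 0.476]
contact_force: [0.6, 0.8, 6.7]
width: -0.0001
```

```bash
python3 -m crank '[[0.0,0.15,0,0,0,0,0],[0.01,0.3,0,0,0,0,0],[0.01,0.5,0,0,0,0,0]]'; python3 -c "
from rig import manip;from h import *
s=manip.get_state();print(w2loc(s['position']),s['contact_force'],s['moment'])"
```

```text
clock: 14.9
position: [0.626, 0.0116, 0.0104]
ee_rot: [0.524, -0.479, 0.52, 0.475]
contact_force: [2.5, 0.1, 5.3]
width: 0.0003
[-0.00575907 -0.00021521] [2.53891739 0.11018329 5.27354154] [ 0.0075767  -0.37917882  0.03160054]
```

```bash
python3 -m crank '[[0.07,0,0,0,0,0,0],[0.07,0,0,0,0,0,0]]'
```

```text
clock: 15.15
position: [0.6257, 0.0116, 0.0104]
ee_rot: [0.524, -0.479, 0.52, 0.475]
contact_force: [0.8, 1.2, 9.1]
width: -0.0003
```

```bash
python3 -m crank '[[0.0,0.2,0,0,0,0,0],[0.01,0.4,0,0,0,0,0],[0.02,0.6,0,0,0,0,0]]'; python3 -c "
from rig import manip;from h import *
s=manip.get_state();print(w2loc(s['position']),s['contact_force'],s['moment'])"
```

```text
clock: 15.52
position: [0.6209, 0.0121, 0.0104]
ee_rot: [0.524, -0.479, 0.52, 0.474]
contact_force: [2.3, -0.6, 8.6]
width: 0.0
[-0.0109692  -0.00020615] [ 2.26810744 -0.59521263  8.6103517 ] [-0.03254252 -0.44077981 -0.02430838]
```

```bash
python3 -m crank '[[0.02,0.2,0,0,0,0,0],[0.03,0.4,0,0,0,0,0],[0.03,0.6,0,0,0,0,0],[0.03,0.8,0,0,0,0,0]]'; python3 -c "
from rig import manip;from h import *
s=manip.get_state();print(w2loc(s['position']),s['contact_force'],s['moment'])
d=grab('side','side6')
a=cv2.resize(d['color'][150:250,200:310],None,fx=6,fy=6,interpolation=cv2.INTER_NEAREST);cv2.imwrite('pics/c6.png',a)"
```

```text
clock: 16.02
position: [0.6131, 0.0128, 0.0103]
ee_rot: [0.525, -0.479, 0.52, 0.474]
contact_force: [2.0, -0.2, 9.3]
width: 0.0003
[-0.01871537 -0.00021185] [ 1.95419128 -0.20083452  9.30713947] [-0.0408532  -0.40774421 -0.03366275]
```

View pics/c6.png

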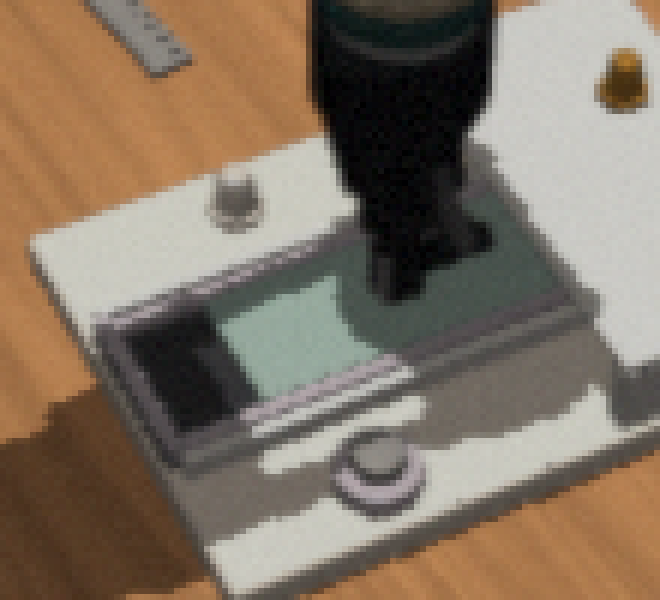

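The glass front edge has moved and now runs from (215,310) to (255,405) in the crop, so the slide is coming with the finger. Continuing.

```bash
python3 -m crank '[[0.01,0.25,0,0,0,0,0],[0.02,0.5,0,0,0,0,0],[0.02,0.75,0,0,0,0,0],[0.03,1.0,0,0,0,0,0],[0.03,1.25,0,0,0,0,0]]'; python3 -c "
from rig import manip;from h import *
s=manip.get_state();print(w2loc(s['position']),s['contact_force'],s['moment'])"
```

```text
clock: 16.7
position: [0.6009, 0.0139, 0.0101]
ee_rot: [0.525, -0.479, 0.52, 0.474]
contact_force: [2.5, 0.3, 11.0]
width: 0.0
[-0.03099721 -0.00022209] [ 2.51264291  0.30740288 11.04405899] [-0.03593442 -0.43211157  0.0111853 ]
```

```bash
python3 -m crank '[[0.01,0.25,0,0,0,0,0],[0.01,0.5,0,0,0,0,0],[0.02,0.75,0,0,0,0,0],[0.02,1.0,0,0,0,0,0],[0.02,1.25,0,0,0,0,0]]'; python3 -c "
from rig import manip;from h import *
s=manip.get_state();print(w2loc(s['position']),s['contact_force'],s['moment'])"
```

```text
clock: 17.32
position: [0.5886, 0.015, 0.01]
ee_rot: [0.525, -0.48, 0.52, 0.474]
contact_force: [2.2, 0.1, 11.5]
width: -0.0
[-0.04335609 -0.00021273] [ 2.2141954   0.10080848 11.45455238] [-0.0333779  -0.41069431  0.01742952]
```

```bash
python3 -m crank '[[0.0,0.25,0,0,0,0,0],[0.0,0.5,0,0,0,0,0],[0.01,0.75,0,0,0,0,0],[0.01,1.0,0,0,0,0,0],[0.01,1.1,0,0,0,0,0]]'; python3 -c "
from rig import manip;from h import *
s=manip.get_state();print(w2loc(s['position']),s['contact_force'],s['moment'])
d=grab('side','side7')
a=cv2.resize(d['color'][150:250,200:310],None,fx=6,fy=6,interpolation=cv2.INTER_NEAREST);cv2.imwrite('pics/c7.png',a)"
```

```text
clock: 17.95
position: [0.5776, 0.016, 0.0099]
ee_rot: [0.525, -0.48, 0.52, 0.474]
contact_force: [1.7, -0.3, 11.9]
width: 0.0
[-0.05441091 -0.00019787] [ 1.74761988 -0.31471561 11.89199898] [-0.01694042 -0.39321753  0.02209156]
```

View pics/c7.png

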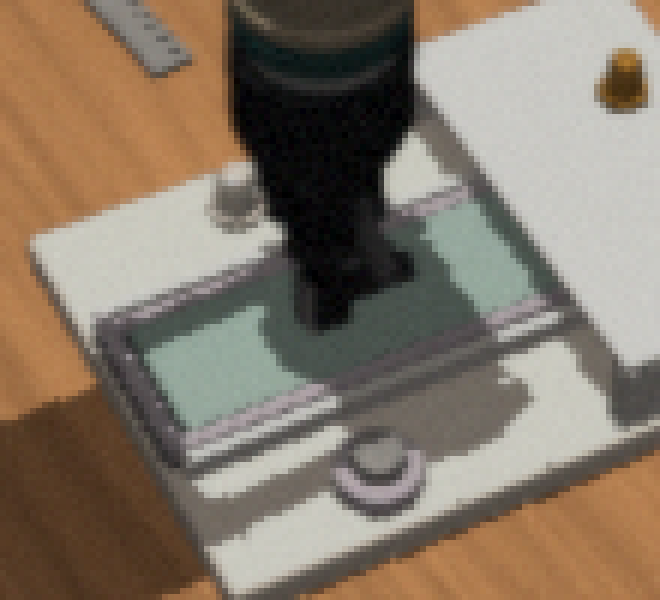

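The slide is nearly home: only a thin dark strip is left at the lip, around (135,370). I keep drawing until the pull force rises.

```bash
python3 -m crank '[[-0.01,0.2,0,0,0,0,0],[-0.01,0.4,0,0,0,0,0],[0.0,0.5,0,0,0,0,0]]'; python3 -c "
from rig import manip;from h import *
s=manip.get_state();print(w2loc(s['position']),s['contact_force'],s['moment'])"
```

```text
clock: 18.38
position: [0.5734, 0.0164, 0.0099]
ee_rot: [0.525, -0.48, 0.519, 0.474]
contact_force: [3.6, -0.6, 9.5]
width: -0.0001
[-0.05860721 -0.00020161] [ 3.61336684 -0.60677083  9.48304486] [-0.05414413 -0.73659845 -0.04634802]
```

```bash
python3 -m crank '[[-0.01,0.2,0,0,0,0,0],[-0.01,0.3,0,0,0,0,0],[0.0,0.4,0,0,0,0,0]]'; python3 -c "
from rig import manip;from h import *
s=manip.get_state();print(w2loc(s['position']),s['contact_force'],s['moment'])"
```

```text
clock: 18.75
position: [0.5707, 0.0166, 0.0098]
ee_rot: [0.526, -0.48, 0.519, 0.473]
contact_force: [6.5, -0.0, 9.4]
width: -0.0003
[-0.06129068 -0.00024725] [ 6.52755879 -0.04943768  9.44314883] [-0.06889907 -0.93774482 -0.00099264]
```

```bash
python3 -m crank '[[-2,0,0,0,0,0,0],[-6,0,0,0,0,0,0],[-8,0,0,0,0,0,4],[-8,0,0,0,0,0,4]]'; python3 -c "
from rig import manip;from h import *
np.set_printoptions(precision=3,suppress=True)
s=manip.get_state();print(w2loc(s['position']),s['contact_force'],s['position'])
print(delta(s,np.array([.4473,.2917,.06]),Rt(YAW+np.pi/2,1)))"
```

```text
clock: 19.25
position: [0.5652, 0.0171, 0.0884]
ee_rot: [0.523, -0.478, 0.521, 0.476]
contact_force: [0.5, -0.4, -1.2]
width: 0.0356
[-0.067 -0.   ] [ 0.541 -0.41  -1.223] [0.565 0.017 0.088]
[ 2.781 14.24  26.276 -0.048  0.006  0.232]
```

```bash
python3 -m crank '[[0,3,5,0,0,0,4],[0,6,10.5,0,0,0,4],[0,9,16,0,0,0,4],[0,12,21.5,0,0,0,4],[1,14.2,26.3,0,0,0,4]]'
```

```text
clock: 19.88
position: [0.4447, 0.2937, 0.076]
ee_rot: [0.522, -0.477, 0.522, 0.477]
contact_force: [1.6, 0.1, 0.0]
width: 0.04
```

```bash
python3 -m crank '[[2,0,0,0,0,0,4],[2,0,0,0,0,0,4]]';  python3 -c "
from rig import manip;from h import *
np.set_printoptions(precision=4,suppress=True)
s=manip.get_state();p=s['position'];print(p)
print(delta(s,np.array([.4473,.2917,.03]),Rt(YAW+np.pi/2,1)))
d=grab('side','side8');t=grab('top','top8')
print(proj(d,p),proj(t,p))
a=cv2.resize(d['color'][110:190,120:210],None,fx=7,fy=7,interpolation=cv2.INTER_CUBIC);cv2.imwrite('pics/c8.png',a)
a=cv2.resize(d['color'][150:250,200:310],None,fx=6,fy=6,interpolation=cv2.INTER_CUBIC);cv2.imwrite('pics/c8b.png',a)
a=cv2.resize(t['color'][110:270,120:310],None,fx=4,fy=4,interpolation=cv2.INTER_CUBIC);cv2.imwrite('pics/c8t.png',a)"
```

```text
clock: 20.12
position: [0.4437, 0.2916, 0.0544]
ee_rot: [0.52, -0.477, 0.524, 0.478]
contact_force: [0.3, -1.0, 0.2]
width: 0.04
[0.4437 0.2916 0.0544]
[ 2.4362 -0.3718  0.0514  0.0469 -0.1795 -0.2875]
[[161.0756 152.281 ]] [[157.6152 261.7504]]
```

View pics/c8.png

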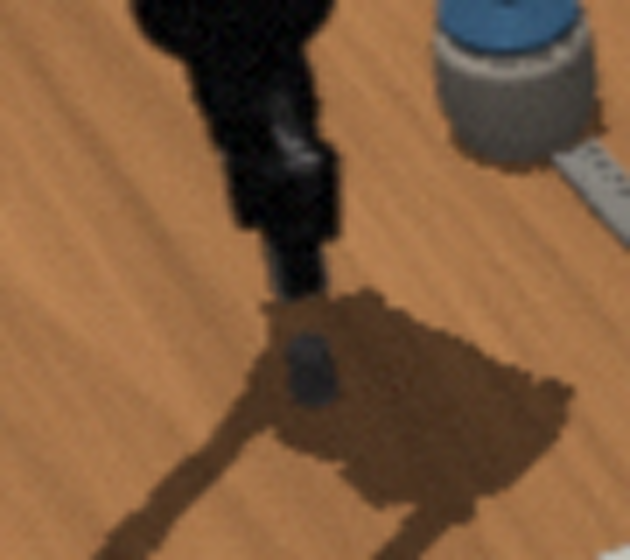

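View pics/c8b.png

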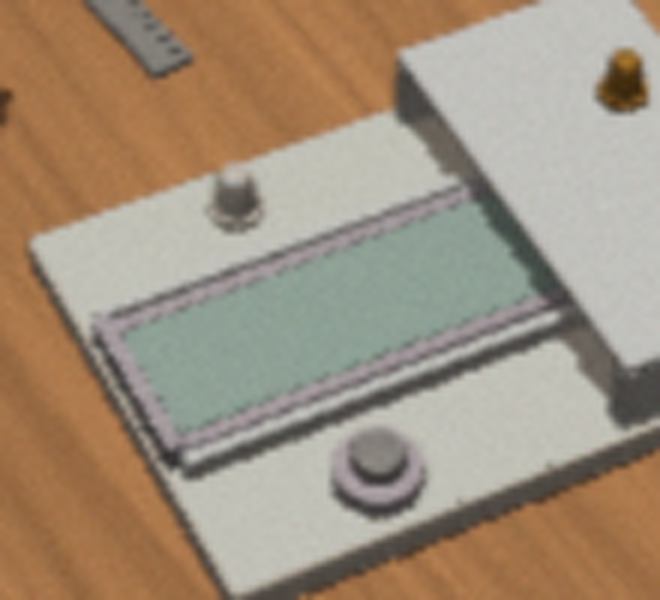

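View pics/c8t.png

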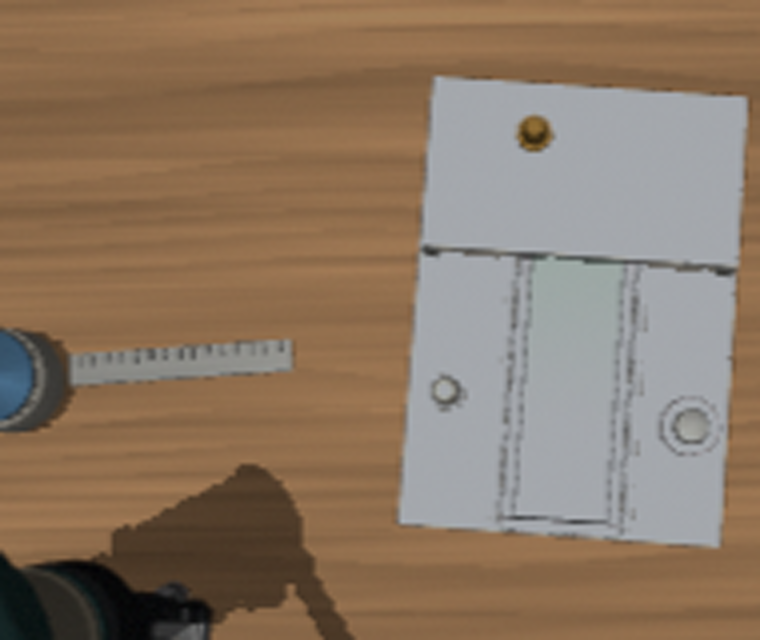

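```bash
python3 -m crank '[[0,-0.37,0,0,0,0,4],[0,-0.37,0,0,0,0,4]]';  python3 -c "
from rig import manip;from h import *
np.set_printoptions(precision=4,suppress=True)
s=manip.get_state();p=s['position'];print(p)
d=load('side8.npz');P=cloud(d)
for v in range(140,156): print(v,[tuple(int(a) for a in np.round(P[v,u]*1000)) for u in range(156,170,2)], d['color'][v,156:170:2].sum(-1))
t=load('top8.npz');P=cloud(t)
for v in range(254,272,2): print(v,[tuple(int(a) for a in np.round(P[v,u]*1000)) for u in range(148,176,4)], t['color'][v,148:176:4].sum(-1))
"
```

```text
clock: 20.48
position: [0.4512, 0.2913, 0.0575]
ee_rot: [0.523, -0.477, 0.522, 0.476]
contact_force: [0.5, 0.1, 0.2]
width: 0.0402
[0.4512 0.2913 0.0575]
140 [(429, 268, 127), (427, 246, 145), (428, 232, 155), (433, 231, 154), (438, 230, 152), (444, 233, 147), (451, 236, 141)] [ 19  27  15  24  33  19 172]
141 [(428, 268, 124), (427, 246, 141), (429, 236, 149), (433, 233, 148), (442, 244, 136), (446, 239, 138), (450, 236, 138)] [ 48  15  14  18  29   6 174]
142 [(441, 313, 78), (428, 251, 134), (429, 237, 145), (435, 241, 138), (441, 243, 133), (447, 244, 130), (451, 239, 132)] [120  24  23  31  47  29 179]
143 [(463, 387, 4), (427, 251, 131), (428, 235, 143), (436, 245, 131), (440, 241, 132), (446, 242, 128), (450, 238, 129)] [309  53  25  39  35  53 201]
144 [(464, 390, -2), (426, 248, 130), (430, 243, 132), (434, 240, 133), (440, 241, 128), (446, 242, 125), (494, 370, -2)] [325  91  30  26  23 152 305]
145 [(461, 383, 0), (431, 266, 109), (428, 240, 132), (435, 243, 126), (444, 255, 112), (486, 366, 2), (491, 363, 1)] [332 148  19   8   0 275 339]
146 [(458, 373, 6), (431, 268, 10
[... 2071 characters left out ...]
, (450, 262, 143), (449, 255, 133), (452, 234, 179), (452, 225, 176)] [41 18 23 30 31 27 67]
264 [(455, 257, 251), (453, 254, 233), (451, 254, 204), (449, 250, 186), (444, 256, 129), (448, 233, 183), (447, 226, 174)] [51 31 22 26 41 38 69]
266 [(451, 257, 251), (449, 253, 235), (446, 253, 205), (445, 250, 187), (444, 241, 185), (444, 234, 179), (443, 225, 177)] [ 51  17  20 155 151 283 166]
268 [(447, 257, 249), (445, 254, 233), (442, 254, 202), (440, 251, 182), (440, 241, 186), (439, 233, 181), (439, 225, 176)] [ 51  15  21 156 198 304 202]
270 [(443, 257, 250), (441, 254, 234), (437, 255, 199), (436, 250, 184), (416, 290, -4), (435, 234, 179), (434, 226, 174)] [ 46  22  18  81 186 127 199]
```

```bash
python3 -m crank '[[2,0.4,0,0,0,0,4],[4,0.4,0,0,0,0,4],[5.3,0.4,0,0,0,0,4],[5.3,0.4,0,0,0,0,4]]';  python3 -c "
from rig import manip;from h import *
np.set_printoptions(precision=4,suppress=True)
s=manip.get_state();p=s['position'];print(p,s['contact_force'])
d=grab('side','side9');P=cloud(d)
a=cv2.resize(d['color'][120:200,120:210],None,fx=7,fy=7,interpolation=cv2.INTER_CUBIC);cv2.imwrite('pics/c9.png',a)
for v in range(152,168): print(v,[tuple(int(a) for a in np.round(P[v,u]*1000)) for u in range(156,174,2)], d['color'][v,156:174:2].sum(-1))
"
```

```text
clock: 20.98
position: [0.4456, 0.2916, 0.0033]
ee_rot: [0.522, -0.477, 0.523, 0.477]
contact_force: [-0.1, 0.1, -0.2]
width: 0.0398
[0.4456 0.2916 0.0033] [-0.1306  0.0865 -0.1545]
152 [(436, 315, 40), (442, 315, 37), (433, 265, 83), (428, 233, 112), (432, 230, 113), (439, 235, 105), (443, 230, 107), (448, 228, 106), (489, 332, -1)] [184  29  24  10   5  46  21  25 166]
153 [(437, 318, 33), (442, 314, 34), (431, 263, 82), (428, 234, 108), (433, 234, 105), (440, 237, 99), (443, 233, 101), (448, 229, 102), (488, 330, -3)] [192  29  19  27  16  43  19  26 150]
154 [(446, 350, -2), (440, 312, 33), (431, 264, 77), (428, 237, 102), (433, 235, 101), (438, 233, 100), (443, 234, 96), (449, 233, 94), (485, 322, 2)] [218  24  36  27  13   0  12  27 156]
155 [(442, 340, 4), (441, 315, 26), (430, 261, 77), (428, 239, 95), (432, 235, 97), (438, 237, 92), (448, 248, 79), (450, 238, 86), (483, 319, 0)] [331  75  54  14  35  26  28  18 156]
156 [(441, 337, 3), (446, 335, 2), (429, 260, 74), (429, 243, 88), (432, 237, 92), (440, 243, 83), (445, 241, 81), (450, 240, 80), (482, 315, 0)] [333 169  92  3
[... 1337 characters left out ...]
, 304, 3), (437, 302, 2), (432, 265, 38), (436, 261, 39), (440, 256, 40), (450, 269, 24), (462, 287, 2), (467, 283, 3)] [161 160 157 122  50  41  75 165 161]
165 [(427, 308, -2), (432, 304, -1), (436, 300, 0), (432, 268, 30), (435, 258, 37), (448, 283, 8), (456, 288, 1), (460, 284, 1), (467, 286, -4)] [149 162 160 123  80  96 140 171 162]
166 [(424, 301, 2), (431, 303, -3), (433, 293, 4), (438, 289, 5), (442, 284, 7), (448, 284, 4), (455, 288, -4), (459, 281, 1), (464, 278, 1)] [153 164 161 118 112 116 132 167 165]
167 [(423, 299, 0), (427, 293, 3), (434, 297, -4), (438, 290, 0), (442, 284, 3), (447, 283, 1), (452, 280, 1), (457, 277, 1), (464, 279, -4)] [156 142 150 124 126 117 166 168 163]
```

View pics/c9.png

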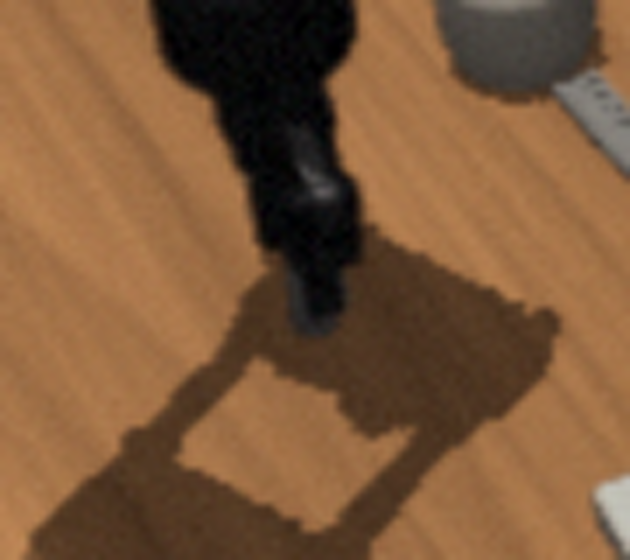

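The fingers straddle the thimble, which is just visible below the near finger at about (315,335) in the crop. I descend in watched stages.

```bash
python3 -m crank '[[0.8,-0.1,0,0,0,0,4],[1.5,-0.1,0,0,0,0,4],[1.5,-0.1,0,0,0,0,4]]'
```

```text
clock: 21.4
position: [0.4464, 0.2917, -0.0116]
ee_rot: [0.522, -0.477, 0.523, 0.477]
contact_force: [0.2, 0.8, 0.1]
width: 0.04
```

```bash
python3 -m crank '[[0.3,0,0,0,0,0,4],[0.5,0,0,0,0,0,4],[0.5,0,0,0,0,0,4]]';  python3 -c "
from rig import manip;from h import *
d=grab('side','side10');P=cloud(d)
a=cv2.resize(d['color'][130:190,130:200],None,fx=9,fy=9,interpolation=cv2.INTER_CUBIC);cv2.imwrite('pics/c10.png',a)
for v in range(164,176): print(v,[tuple(int(a) for a in np.round(P[v,u]*1000)) for u in range(158,174,2)], d['color'][v,158:174:2].sum(-1))
"
```

```text
clock: 21.78
position: [0.4468, 0.2919, -0.0162]
ee_rot: [0.522, -0.477, 0.522, 0.477]
contact_force: [-0.2, 0.1, 0.2]
width: 0.0403
164 [(433, 307, 0), (439, 307, -4), (434, 272, 29), (430, 242, 58), (442, 261, 35), (446, 257, 36), (454, 263, 28), (467, 285, 1)] [163 166 106  47  20  26 128 170]
165 [(431, 303, 0), (435, 297, 3), (433, 272, 26), (437, 266, 29), (441, 260, 32), (446, 258, 32), (453, 262, 25), (466, 282, 0)] [170 163 120  81  20  19 123 153]
166 [(430, 299, 0), (435, 298, -1), (438, 290, 4), (437, 267, 25), (440, 259, 30), (446, 260, 26), (452, 262, 21), (464, 278, 1)] [160 166 123  82  25  39 129 172]
167 [(427, 292, 4), (433, 293, 0), (436, 285, 5), (438, 271, 17), (439, 258, 27), (446, 260, 22), (453, 265, 14), (463, 278, -3)] [150 159 130  86  39  29 108 167]
168 [(427, 293, -1), (431, 289, 0), (436, 284, 2), (436, 267, 18), (439, 260, 22), (444, 257, 21), (452, 264, 11), (461, 274, -3)] [157 154 149 106  43  49 108 176]
169 [(425, 288, 0), (430, 288, -2), (435, 283, 0), (436, 268, 13), (439, 262, 16), (446, 266, 8), (455, 273, -2), (458, 266, 2)] [153 164 164 136
[... 287 characters left out ...]
 0), (455, 259, 2)] [208 163 160 156 165 149 156 177]
172 [(420, 278, 0), (425, 276, -1), (428, 268, 4), (435, 270, -2), (439, 265, 1), (444, 263, 0), (449, 261, -1), (454, 257, 0)] [306 166 148 163 169 164 152 163]
173 [(419, 276, -2), (422, 267, 4), (428, 269, -1), (433, 267, -2), (437, 260, 2), (442, 259, 0), (446, 254, 3), (452, 254, -1)] [337 231 166 159 158 164 156 165]
174 [(416, 270, 0), (421, 265, 2), (426, 265, -1), (431, 262, 0), (435, 257, 2), (441, 256, 0), (445, 253, 0), (449, 247, 3)] [332 309 227 191 175 168 155 174]
175 [(415, 266, 1), (421, 267, -3), (424, 260, 1), (429, 257, 1), (435, 258, -4), (439, 252, 0), (443, 248, 1), (449, 247, -1)] [335 326 321 307 277 163 175 160]
```

View pics/c10.png

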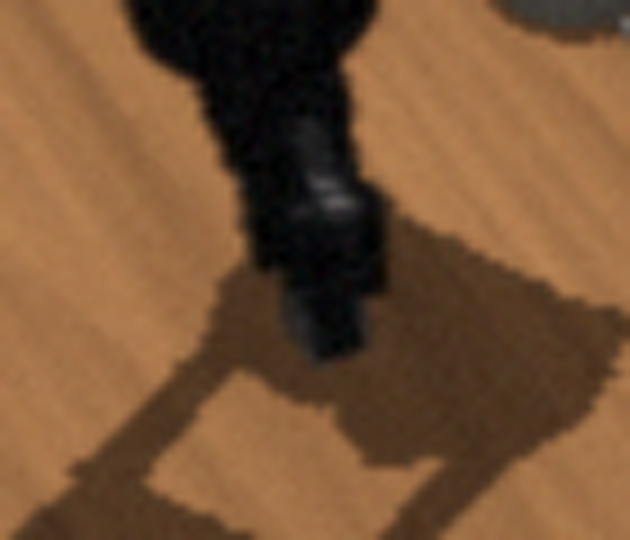

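```bash
python3 -m crank '[[0,0,0,0,0,0,1.2],[0,0,0,0,0,0,1.2],[0,0,0,0,0,0,1.2],[0,0,0,0,0,0,1.2],[0,0,0,0,0,0,1.2]]' 30
```

```text
clock: 22.45
position: [0.4471, 0.2921, -0.0158]
ee_rot: [0.522, -0.477, 0.522, 0.477]
contact_force: [0.3, -0.1, 2.2]
width: 0.0166
```

```bash
python3 -m crank '[[0,0,0,0,0,0,1.0],[0,0,0,0,0,0,1.0]]' 30
```

```text
clock: 22.7
position: [0.4471, 0.292, -0.0159]
ee_rot: [0.522, -0.477, 0.522, 0.477]
contact_force: [-0.4, -0.6, 4.1]
width: 0.0166
```

```bash
python3 -m crank '[[-1,0,0,0,0,0,1.0],[-3,0,0,0,0,0,1.0],[-6,0,0,0,0,0,1.0],[-9,0,0,0,0,0,1.0],[-9,0,0,0,0,0,1.0]]' 30;  python3 -c "
from rig import manip;from h import *
d=grab('side','side11')
a=cv2.resize(d['color'][110:180,130:200],None,fx=8,fy=8,interpolation=cv2.INTER_CUBIC);cv2.imwrite('pics/c11.png',a)
"
```

```text
clock: 23.32
position: [0.4487, 0.2928, 0.0764]
ee_rot: [0.524, -0.477, 0.52, 0.476]
contact_force: [-0.4, -0.1, -0.4]
width: 0.0165
```

View pics/c11.png

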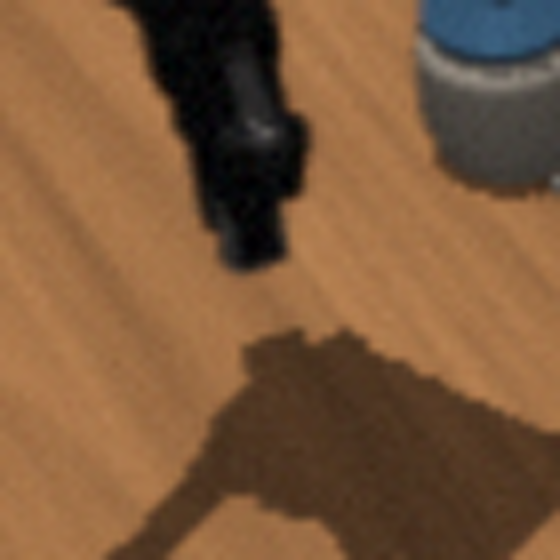

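```bash
python3 -c "
from rig import manip;from h import *
np.set_printoptions(precision=3,suppress=True)
s=manip.get_state();print(s['position'])
print(delta(s,loc2w(-.055,0,.05),Rt(YAW+np.pi/2,1)))"
```

```text
[0.447 0.292 0.075]
[  2.482 -15.398 -26.316  -0.045   0.07    0.111]
```

```bash
python3 -m crank '[[0,-3,-5,0,0,0,1],[0,-6,-10.3,0,0,0,1],[0,-9,-15.4,0,0,0,1],[0,-12,-20.5,0,0,0,1],[0,-15.4,-26.3,0,0,0,1]]'
```

```text
clock: 24.0
position: [0.5739, 0.0188, 0.0723]
ee_rot: [0.522, -0.476, 0.523, 0.478]
contact_force: [1.3, 0.6, 0.5]
width: 0.0167
```

```bash
python3 -m crank '[[2,0,0,0,0,0,1],[3.5,0,0,0,0,0,1],[3.5,0,0,0,0,0,1],[3.5,0,0,0,0,0,1]]'; python3 -c "
from rig import manip;from h import *
np.set_printoptions(precision=3,suppress=True)
s=manip.get_state();print(s['position'],s['contact_force'])
print(delta(s,loc2w(-.055,0,.0156),Rt(YAW+np.pi/2,1)))
d=grab('side','side12')
a=cv2.resize(d['color'][130:250,200:320],None,fx=5,fy=5,interpolation=cv2.INTER_CUBIC);cv2.imwrite('pics/c12.png',a)"
```

```text
clock: 24.5
position: [0.5742, 0.0213, 0.0389]
ee_rot: [0.522, -0.477, 0.522, 0.477]
contact_force: [-0.7, -0.9, 0.5]
width: 0.0167
[0.574 0.021 0.039] [-0.703 -0.887  0.549]
[ 2.327 -0.325 -0.477  0.035  0.009 -0.018]
```

View pics/c12.png

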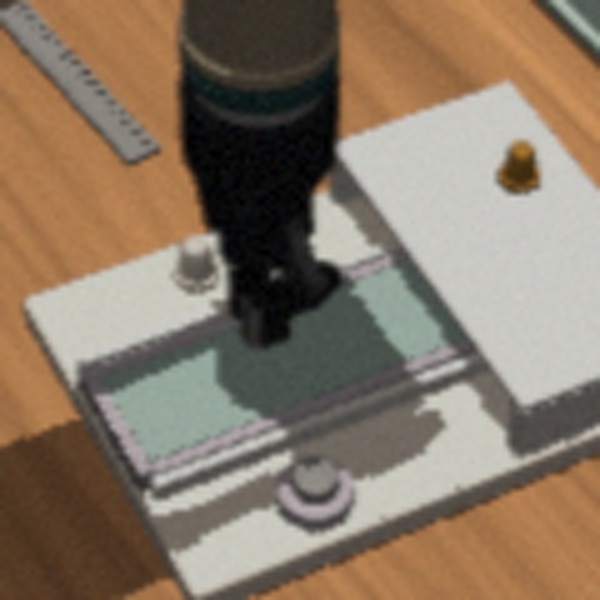

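```bash
python3 -m crank '[[0.8,-0.3,-0.5,0,0,0,1],[1.6,-0.3,-0.5,0,0,0,1],[1.9,-0.3,-0.5,0,0,0,1],[1.9,-0.3,-0.5,0,0,0,1]]'
```

```text
clock: 25.05
position: [0.5767, 0.0152, 0.0195]
ee_rot: [0.522, -0.477, 0.522, 0.477]
contact_force: [0.9, 0.5, 0.1]
width: 0.0166
```

```bash
python3 -m crank '[[0.1,0,0,0,0,0,1],[0.2,0,0,0,0,0,1],[0.2,0,0,0,0,0,1]]'
```

```text
clock: 25.42
position: [0.577, 0.0151, 0.018]
ee_rot: [0.522, -0.477, 0.522, 0.477]
contact_force: [0.2, 0.6, 0.2]
width: 0.0168
```

```bash
python3 -m crank '[[0.1,0,0,0,0,0,1],[0.1,0,0,0,0,0,1]]'
```

```text
clock: 25.68
position: [0.577, 0.0151, 0.0169]
ee_rot: [0.522, -0.477, 0.522, 0.477]
contact_force: [-0.7, 0.2, -0.6]
width: 0.017
```

```bash
python3 -m crank '[[0.05,0,0,0,0,0,1],[0.05,0,0,0,0,0,1]]'
```

```text
clock: 25.92
position: [0.577, 0.0151, 0.0164]
ee_rot: [0.522, -0.477, 0.522, 0.477]
contact_force: [-0.2, 1.0, -0.2]
width: 0.0165
```

```bash
python3 -m crank '[[0.05,0,0,0,0,0,1],[0.05,0,0,0,0,0,1]]'
```

```text
clock: 26.18
position: [0.577, 0.0151, 0.0159]
ee_rot: [0.522, -0.477, 0.522, 0.477]
contact_force: [-0.5, -0.3, 0.1]
width: 0.0166
```

```bash
python3 -m crank '[[0.05,0,0,0,0,0,1],[0.05,0,0,0,0,0,1]]'
```

```text
clock: 26.42
position: [0.5771, 0.0151, 0.0156]
ee_rot: [0.522, -0.477, 0.522, 0.477]
contact_force: [-0.7, 1.0, 2.2]
width: 0.0163
```

```bash
python3 -m crank '[[0.05,0,0,0,0,0,1],[0.05,0,0,0,0,0,1]]'
```

```text
clock: 26.68
position: [0.5771, 0.0151, 0.0155]
ee_rot: [0.522, -0.477, 0.522, 0.477]
contact_force: [-1.3, 0.4, 4.3]
width: 0.0171
```

```bash
python3 -m crank '[[0.05,0,0,0,0,0,1],[0.05,0,0,0,0,0,1]]'
```

```text
clock: 26.92
position: [0.5771, 0.0151, 0.0155]
ee_rot: [0.522, -0.477, 0.522, 0.477]
contact_force: [-2.4, 0.4, 7.9]
width: 0.0168
```

```bash
python3 -m crank '[[-0.08,0,0,0,0,0,1],[-0.08,0,0,0,0,0,1],[-0.08,0,0,0,0,0,2.2],[-0.08,0,0,0,0,0,3.6],[-0.08,0,0,0,0,0,3.6]]'
```

```text
clock: 27.55
position: [0.5769, 0.0151, 0.0149]
ee_rot: [0.522, -0.477, 0.522, 0.477]
contact_force: [-0.7, 0.3, -0.2]
width: 0.036
```

```bash
python3 -m crank '[[0,0,0,0,0,0,3.8],[-0.5,0,0,0,0,0,3.8],[-2,0,0,0,0,0,3.8],[-5,0,0,0,0,0,3.8],[-8,0,0,0,0,0,3.8]]'; python3 -c "
from rig import manip;from h import *
np.set_printoptions(precision=3,suppress=True)
s=manip.get_state();print(s['position'],s['contact_force'])
print(delta(s,loc2w(-.07,-.083,.04),Rt(YAW+np.pi/2,1)))
d=grab('side','side13')
a=cv2.resize(d['color'][130:250,200:320],None,fx=5,fy=5,interpolation=cv2.INTER_CUBIC);cv2.imwrite('pics/c13.png',a)"
```

```text
clock: 28.18
position: [0.5773, 0.0151, 0.0971]
ee_rot: [0.522, -0.477, 0.522, 0.477]
contact_force: [0.6, 0.2, -0.0]
width: 0.0377
[0.577 0.015 0.097] [ 0.554  0.228 -0.016]
[ 5.708  1.533 -8.191 -0.048  0.005  0.057]
```

View pics/c13.png

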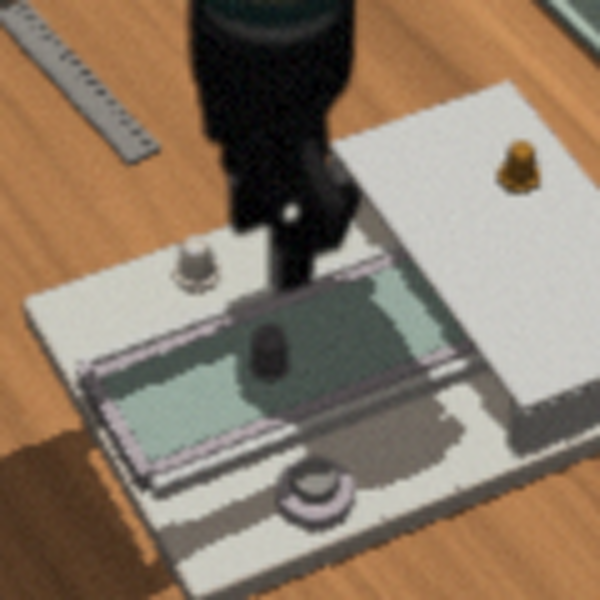

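The thimble stands upright on the glass at about (268,350), and the glass still reaches the lip. The button is next.

```bash
python3 -m crank '[[0,0.7,-3,0,0,0,0],[0,1.4,-8.1,0,0,0,0],[2,1.4,-8.1,0,0,0,0],[4,1.4,-8.1,0,0,0,0],[4,1.4,-8.1,0,0,0,0]]' 40; python3 -c "
from rig import manip;from h import *
np.set_printoptions(precision=3,suppress=True)
s=manip.get_state();print(s['position'],s['contact_force'])
print(delta(s,np.array([.5553,-.0645,.022]),Rt(YAW+np.pi/2,1)))"
```

```text
clock: 28.85
position: [0.5547, -0.0642, 0.0547]
ee_rot: [0.522, -0.476, 0.523, 0.477]
contact_force: [-0.0, -0.6, -0.2]
width: 0.0
[ 0.555 -0.064  0.055] [-0.021 -0.605 -0.179]
[ 3.268 -0.071 -0.023 -0.069  0.025 -0.133]
```

```bash
python3 -m crank '[[1.5,0,0,0,0,0,0],[3.0,0,0,0,0,0,0],[3.0,0,0,0,0,0,0]]'; python3 -c "
from h import *
d=grab('side','side14')
a=cv2.resize(d['color'][130:250,200:320],None,fx=5,fy=5,interpolation=cv2.INTER_CUBIC);cv2.imwrite('pics/c14.png',a)"
```

```text
clock: 29.22
position: [0.5546, -0.0638, 0.0238]
ee_rot: [0.521, -0.476, 0.523, 0.478]
contact_force: [-0.0, -0.3, -0.4]
width: -0.0
```

View pics/c14.png

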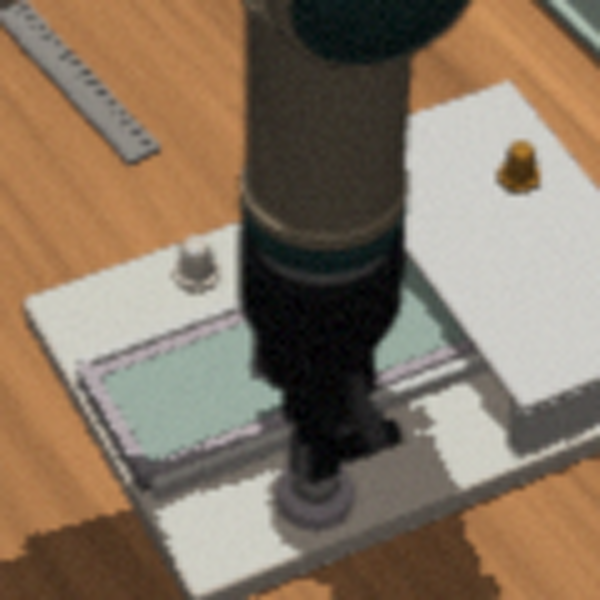

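The tip is centred over the button, at about (315,490) in the crop. Pressing.

```bash
python3 -m crank '[[0.2,0,0,0,0,0,0],[0.4,0,0,0,0,0,0],[0.4,0,0,0,0,0,0]]'
```

```text
clock: 29.65
position: [0.5558, -0.0643, 0.0213]
ee_rot: [0.522, -0.477, 0.522, 0.477]
contact_force: [-0.1, 0.2, -0.2]
width: -0.0001
```

```bash
python3 -m crank '[[0.2,0,0,0,0,0,0],[0.4,0,0,0,0,0,0],[0.4,0,0,0,0,0,0]]'
```

```text
clock: 30.02
position: [0.556, -0.0643, 0.0174]
ee_rot: [0.522, -0.477, 0.522, 0.477]
contact_force: [0.1, 0.8, 2.6]
width: -0.0001
```

```bash
python3 -m crank '[[0.15,0,0,0,0,0,0],[0.3,0,0,0,0,0,0],[0.3,0,0,0,0,0,0]]'
```

```text
clock: 30.4
position: [0.5561, -0.0644, 0.0146]
ee_rot: [0.522, -0.477, 0.522, 0.477]
contact_force: [0.1, 0.3, 4.0]
width: -0.0002
```

```bash
python3 -m crank '[[0.1,0,0,0,0,0,0],[0.2,0,0,0,0,0,0],[0.2,0,0,0,0,0,0]]'
```

```text
clock: 30.78
position: [0.5561, -0.0643, 0.0143]
ee_rot: [0.522, -0.477, 0.522, 0.476]
contact_force: [-3.5, 0.3, 15.7]
width: 0.0002
```

The button bottomed out: the tip stopped moving and the force jumped to 15.7 N. I lift off and check everything.

```bash
python3 -m crank '[[-1,0,0,0,0,0,0],[-4,0,0,0,0,0,0],[-8,2,0,0,0,0,0],[-12,8,0,0,0,0,0],[-15,13,0,0,0,0,0]]'
```

```text
clock: 31.4
position: [0.4294, -0.0528, 0.1599]
ee_rot: [0.522, -0.477, 0.522, 0.477]
contact_force: [0.5, 0.5, 0.9]
width: -0.0001
```

```bash
python3 -m crank '[[0,4,-4,0,0,0,0],[0,6,-9,0,0,0,0],[0,6,-14,0,0,0,0],[0,6,-14,0,0,0,0]]'; python3 -c "
from h import *
np.set_printoptions(precision=4,suppress=True)
d=grab('side','side15');t=grab('top','top15')
a=cv2.resize(d['color'][130:250,200:345],None,fx=5,fy=5,interpolation=cv2.INTER_CUBIC);cv2.imwrite('pics/c15.png',a)
a=cv2.resize(t['color'][120:260,208:318],None,fx=4,fy=4,interpolation=cv2.INTER_CUBIC);cv2.imwrite('pics/c15t.png',a)
cv2.imwrite('pics/full15.png',d['color'])"
```

```text
clock: 31.9
position: [0.3581, -0.1899, 0.1593]
ee_rot: [0.523, -0.476, 0.524, 0.475]
contact_force: [1.2, 0.6, -0.2]
width: -0.0002
```

View pics/c15.png

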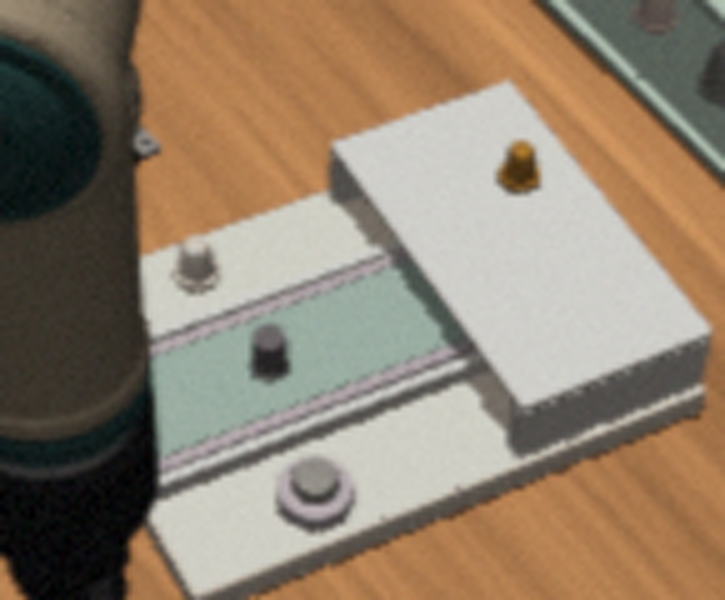

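View pics/c15t.png

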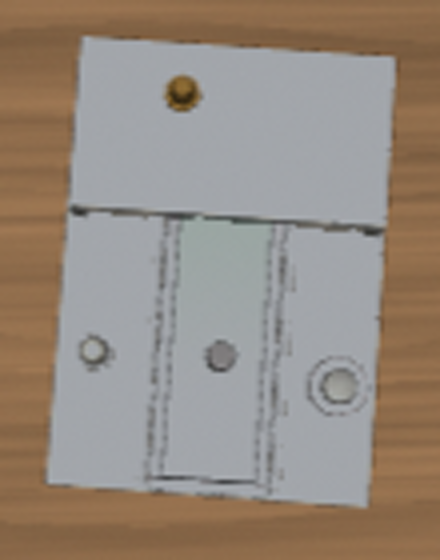

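View pics/full15.png

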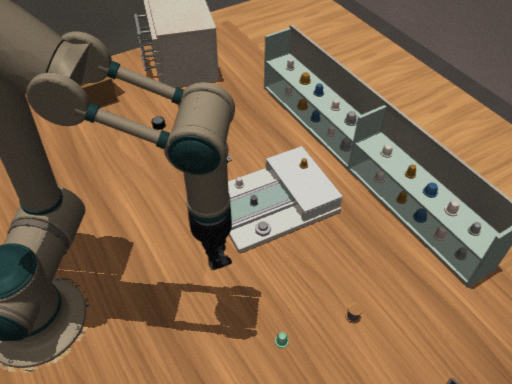

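The top view shows the thimble on the glass at (220,355), the button up at (340,385), and the bystanders in place. There is a thin dark line at the lip, y≈480, which I measure before handing in.

```bash
python3 - <<'E'
from h import *
for n in("top0","top8","top15"):
    g=load(n+".npz")["color"].sum(-1)
    print(n); 
    for u in(252,256,260,264,268): print(u,g[232:247,u])
for n in("side0","side8"):
    d=load(n+".npz");g=d["color"].sum(-1)
    print(n)
    for y in(-.015,0,.015):
        L=np.array([loc2w(x/1000,y,.0308) for x in range(-150,-118,2)]);p=proj(d,L).astype(np.float32)
        print(cv2.remap(g.astype(np.float32),p[:,0].reshape(1,-1),p[:,1].reshape(1,-1),1).astype(int))
E
```

```text
top0
252 [187 187 187 188 188 187 187 162 470 484 474 341 334 335 334]
256 [188 190 193 194 191 191 193 191 466 482 484 430 346 334 333]
260 [187 189 189 193 185 185 189 187 316 473 484 380 289 329 330]
264 [188 188 189 189 188 188 190 185 110 465 484 401 317 333 327]
268 [196 193 198 197 194 196 194 195 159 466 485 483 400 339 332]
top8
252 [504 504 506 502 505 504 503 267 488 505 496 355 346 346 347]
256 [503 505 505 503 502 503 503 353 494 505 505 445 362 349 347]
260 [504 505 504 506 503 504 502 444 349 491 504 396 300 345 346]
264 [500 503 504 502 506 504 503 503 212 486 504 419 332 346 345]
268 [504 506 506 503 504 503 504 506 310 488 504 502 417 353 341]
top15
252 [498 499 498 501 498 500 499 266 485 497 488 353 342 344 342]
256 [497 496 499 498 498 499 497 351 488 497 496 439 355 344 342]
260 [498 498 497 496 498 497 496 439 346 486 498 392 299 340 342]
264 [499 498 497 499 498 500 500 498 207 480 497 414 328 344 338]
268 [496 499 499 498 499 499 497 498 307 484 499 499 410 349 338]
side0
[[322 250 247 363 425 425 342 231 155 136 135 135 140 131 134 137]]
[[366 262 322 413 447 451 377 241 162 132 127 136 137 133 131 136]]
[[326 244 232 376 434 418 330 231 164 134 137 132 135 140 127 128]]
side8
[[344 267 274 394 458 464 422 431 448 453 459 458 459 453 452 452]]
[[380 278 340 437 477 483 477 457 452 454 456 452 454 456 457 457]]
[[346 258 244 394 454 474 466 450 447 452 453 456 450 441 450 454]]
```

```bash
python3 -c "
from rig import manip
s=manip.get_state();print(s['clock'],s['contact_force'],s['width']);print(manip.sign_off())"
```

```text
32.0 [ 0.6959311   0.7334986  -0.25410825] -0.00016356635809356313
the job is handed in; nothing more can be done
None
```

The job is done and was handed in at 32.0 s of the 64 s allowed. I did the three steps in the order asked; the sign-off gives no verdict.

- **Slide:** I drew it out with the shut fingertips pressing 8.5–12 N for nearly the whole draw; the first few millimetres were at only 5–7 N. No reading went above 12 N, against the 25 N cracking limit. At the stop the pull rose from about 2 N to 6.5 N. The top pictures before the placing and after the button press show the same glass edge at the lip. A thin dark line remains there. I put it down to the roughly 1 mm gap the given dimensions leave between the glass and the lip when home, plus edge shading.
- **Thimble:** It stands upright on the glass about 55 mm in front of the riser's origin, on the centre line. I released it after feeling contact, and both views show it standing.
- **Button:** I pressed it once until the tip stopped moving, with 4 N building up and then a jump to 15.7 N. The last pictures show it back up.
- **Other things:** The brass, china and glass thimbles look to be where they were in the last pictures. I did not check the bead jar, gauge bar, spool and loupe again at the end; the arm hid some of them in the last side picture.

**Disagreements:**
- The reported tool height was about 22 mm lower than the true fingertip height, as the glass contact and the pictures both showed. I worked from felt contacts and the cameras instead.
- The gripper read 16.6 mm on the thimble, against the 18–19 mm given.
- The guide's slope came out at only about 0.013 rad.

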